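Put the tea things away in the snap-lid keepers

TASK

Carry the shortbread on the flat server, level so that none falls off, over to the blue-lidded keeper, tip all of it in, and lay the empty server back flat on the slate board. Put every wrapped chocolate bar into the red-lidded keeper, and press all three lids (blue, red and green) down until their catches snap and hold them shut. Leave the two glasses and the mug where they stand.

Things in the scene. Friction and masses are not known exactly. Their poses are not given: they have to be found in the camera images.
- blue_keeper: white lidded storage keeper with a blue lid and a blue band low on its front, empty, for the shortbread; an open box 120 (its x) x 110 (its y) x 95 mm high, walls and floor 4 mm, standing firmly on the counter (it does not move). Origin: centre of its underside. Its -x face, with the catch, looks roughly towards the robot; the lid is hinged along its far (+x) top edge
- red_keeper: white lidded storage keeper with a red lid and a red band low on its front, empty, for the chocolate bars; an open box 120 (its x) x 110 (its y) x 95 mm high, walls and floor 4 mm, standing firmly on the counter (it does not move). Origin: centre of its underside. Its -x face, with the catch, looks roughly towards the robot; the lid is hinged along its far (+x) top edge
- green_keeper: white lidded storage keeper with a green lid and a green band low on its front, already full of tea sachets that stay below the rim; an open box 120 (its x) x 110 (its y) x 95 mm high, walls and floor 4 mm, standing firmly on the counter (it does not move). Origin: centre of its underside. Its -x face, with the catch, looks roughly towards the robot; the lid is hinged along its far (+x) top edge
- blue_lid (a joint): blue lid's angle, rad: 0 shut, 1.57 upright, 1.85 its stop. Plate 120 x 110 x 8 mm on the rim, thumb tab (46 wide) 17 mm out over the front; hinge along keeper y at keeper x = 60, z = 95 mm. Stays where left above 1.3; pushed farther over, it sinks softly until it rests ajar on the sprung catch, about 0.08. About 9 N down on its front end snaps it past the catch to 0 and it is held
- red_lid (a joint): red lid's angle, rad: 0 shut, 1.57 upright, 1.85 its stop. Plate 120 x 110 x 8 mm on the rim, thumb tab (46 wide) 17 mm out over the front; hinge along keeper y at keeper x = 60, z = 95 mm. Stays where left above 1.3; pushed farther over, it sinks softly until it rests ajar on the sprung catch, about 0.08. About 9 N down on its front end snaps it past the catch to 0 and it is held
- green_lid (a joint): green lid's angle, rad: 0 shut, 1.57 upright, 1.85 its stop. Plate 120 x 110 x 8 mm on the rim, thumb tab (46 wide) 17 mm out over the front; hinge along keeper y at keeper x = 60, z = 95 mm. Stays where left above 1.3; pushed farther over, it sinks softly until it rests ajar on the sprung catch, about 0.08. About 9 N down on its front end snaps it past the catch to 0 and it is held
- slate: dark flat slate board 270 x 120 x 6 mm, fixed on the counter, where the server lies; origin at the centre of its underside, long side along its x
- server: flat steel server (little dustpan shape) with an oak handle, 240 mm long, 0.24 kg. Pan 118 x 76 mm, floor 4 mm, side and back walls up to 22 mm, open at the front (+x); polished, so biscuits start to slide at a tilt of about 20 degrees. Origin: centre of the pan's underside; its z is up when level. The handle runs to -x from x = -81 to -181 mm, 20 mm wide, from 31 to 49 mm above the underside
- server_grip (a point): point inside the handle, 105 mm behind the pan's centre and 40 mm above the underside, a good place to grip across the 20 mm width
- server_lip (a point): middle of the pan's open front edge, 59 mm ahead of the server's origin, on the pan's floor
- short0: shortbread finger, golden, 22 (its x) x 62 (its y) x 16 mm, 25 g, lying across the server's pan; origin at the centre of its underside. May be absent (2 to 4 are there)
- short1: shortbread finger, golden, 22 (its x) x 62 (its y) x 16 mm, 25 g, lying across the server's pan; origin at the centre of its underside. May be absent (2 to 4 are there)
- short2: shortbread finger, golden, 22 (its x) x 62 (its y) x 16 mm, 25 g, lying across the server's pan; origin at the centre of its underside. May be absent (2 to 4 are there)
- short3: shortbread finger, golden, 22 (its x) x 62 (its y) x 16 mm, 25 g, lying across the server's pan; origin at the centre of its underside. May be absent (2 to 4 are there)
- bar0: wrapped chocolate bar, red with a gold sleeve, 30 (its x) x 80 (its y) x 13 mm, about 50 g, lying flat on the counter; origin at the centre of its underside. May be absent (1 to 3 are there)
- bar1: wrapped chocolate bar, red with a gold sleeve, 30 (its x) x 80 (its y) x 13 mm, about 50 g, lying flat on the counter; origin at the centre of its underside. May be absent (1 to 3 are there)
- bar2: wrapped chocolate bar, red with a gold sleeve, 30 (its x) x 80 (its y) x 13 mm, about 50 g, lying flat on the counter; origin at the centre of its underside. May be absent (1 to 3 are there)
- tumbler_a: glass tumbler, 72 mm wide, 85 high; stands loose on the counter, to be left alone. Origin: centre of its underside
- tumbler_b: glass tumbler, 72 mm wide, 85 high; stands loose on the counter, to be left alone. Origin: centre of its underside
- mug: blue mug, 80 mm wide, 85 high, with a handle; stands loose on the counter, to be left alone. Origin: centre of its underside
Not all that is in view belongs to the job. What is shaped like the bar1 but pink or white is not meant.

How it is judged:
On the way, in this order (a step that is already met when the one before it is completed fails the run):
1. the loaded server is brought level (within 0.3 rad) to the blue keeper, its pan above the rim, with all the shortbread on it (height (world z) of server above 0.085 m and angle between server's own z axis and vertical below 0.3 rad and horizontal distance between server_lip and blue_keeper below 0.14 m and x of short0 in the frame of server between -0.06 and 0.062 m and y of short0 in the frame of server between -0.037 and 0.037 m and z of short0 in the frame of server between -0.005 and 0.03 m and x of short1 in the frame of server between -0.06 and 0.062 m and y of short1 in the frame of server between -0.037 and 0.037 m and z of short1 in the frame of server between -0.005 and 0.03 m and x of short2 in the frame of server between -0.06 and 0.062 m and y of short2 in the frame of server between -0.037 and 0.037 m and z of short2 in the frame of server between -0.005 and 0.03 m and x of short3 in the frame of server between -0.06 and 0.062 m and y of short3 in the frame of server between -0.037 and 0.037 m and z of short3 in the frame of server between -0.005 and 0.03 m), for 0.2 s.
2. all the shortbread lies in the blue keeper (x of short0 in the frame of blue_keeper between -0.058 and 0.058 m and y of short0 in the frame of blue_keeper between -0.053 and 0.053 m and z of short0 in the frame of blue_keeper between 0 and 0.095 m and x of short1 in the frame of blue_keeper between -0.058 and 0.058 m and y of short1 in the frame of blue_keeper between -0.053 and 0.053 m and z of short1 in the frame of blue_keeper between 0 and 0.095 m and x of short2 in the frame of blue_keeper between -0.058 and 0.058 m and y of short2 in the frame of blue_keeper between -0.053 and 0.053 m and z of short2 in the frame of blue_keeper between 0 and 0.095 m and x of short3 in the frame of blue_keeper between -0.058 and 0.058 m and y of short3 in the frame of blue_keeper between -0.053 and 0.053 m and z of short3 in the frame of blue_keeper between 0 and 0.095 m), for 0.2 s.
At the end, for the whole second after the job is handed in: all shortbread inside the blue keeper and all bars inside the red one (origins within 58 x 53 mm of its middle, below the rim); all three lids snapped shut (under 0.03 rad; unsnapped they rest at about 0.08); the server flat (tilt under 0.12 rad) and still, its pan centre over the slate (all of step 2 and x of bar0 in the frame of red_keeper between -0.058 and 0.058 m and y of bar0 in the frame of red_keeper between -0.053 and 0.053 m and z of bar0 in the frame of red_keeper between 0 and 0.095 m and x of bar1 in the frame of red_keeper between -0.058 and 0.058 m and y of bar1 in the frame of red_keeper between -0.053 and 0.053 m and z of bar1 in the frame of red_keeper between 0 and 0.095 m and x of bar2 in the frame of red_keeper between -0.058 and 0.058 m and y of bar2 in the frame of red_keeper between -0.053 and 0.053 m and z of bar2 in the frame of red_keeper between 0 and 0.095 m and value of joint each of blue_lid, red_lid, green_lid below 0.03 rad and x of server in the frame of slate between -0.135 and 0.135 m and y of server in the frame of slate between -0.06 and 0.06 m and z of server in the frame of slate below 0.012 m and angle between server's own z axis and vertical below 0.12 rad and linear speed of server below 0.02 m/s); the robot touches nothing.
It fails at once if a shortbread finger is spilled on the counter or the slate ((height (world z) of short0 below 0.035 m and horizontal distance between short0 and server above 0.08 m and horizontal distance between short0 and blue_keeper above 0.085 m) or (height (world z) of short1 below 0.035 m and horizontal distance between short1 and server above 0.08 m and horizontal distance between short1 and blue_keeper above 0.085 m) or (height (world z) of short2 below 0.035 m and horizontal distance between short2 and server above 0.08 m and horizontal distance between short2 and blue_keeper above 0.085 m) or (height (world z) of short3 below 0.035 m and horizontal distance between short3 and server above 0.08 m and horizontal distance between short3 and blue_keeper above 0.085 m)).
It fails at once if a glass or the mug is pushed more than 40 mm or knocked over (distance of any of tumbler_a, tumbler_b, mug from where it was at the start of the episode above 0.04 m or angle between any of tumbler_a, tumbler_b, mug's own z axis and vertical above 0.5 rad).
Of short0, short1, short2, short3 only 2 to 4 are there at a start; the rules pass over those that are not, and their reading is None.
Of bar0, bar1, bar2 only 1 to 3 are there at a start; the rules pass over those that are not, and their reading is None.
At some moment in a run one of bar0, bar1, bar2 may be knocked a few centimetres aside while the robot is not near it.
It also fails if it takes over 210 s, if anything falls off the work surface, if the arm or the gripper's body presses on something with over 40 N, if the wrist force passes 120 N, or if a joint passes its speed limit or range.

ROBOT

A 6-joint arm with a two-finger parallel gripper is mounted at the origin on the work surface. World frame = base frame: x ahead of the robot, y to its left, z up, the work surface at z = 0. Lengths are in m, angles in rad, forces in N, time in s.
With the tool pointing down it reaches from about 0.35 to 0.775 m from the base axis. Payload 7.3 kg.
Tool frame: the origin (TCP) lies midway between the tips of the shut fingers; the grasp point (between the pads) lies 19 mm behind it (bot.pinch_z is the distance from the TCP to the grasp point, in m); y points along the fingers, x is the direction in which the jaws open and shut, and the axes are right-handed (so a half turn about y gives the same grasp; the last joint's range is limited). The gripper opens to 92 mm and grips with 3 to 60 N. Pads are 19 mm wide; open, the fingers measure 130 mm over their backs; the gripper's body (75 mm by 190 mm) begins 47 mm behind the grasp point.
Start: joints at [-0.146, 0.342, 1.524, -0, 1.275, -0.146], TCP at [0.525, 0, 0.227] pointing down, gripper open.
Joint ranges: [-2.53, 2.53], [-0.77, 2.02], [0.04, 2.7], [-1, 4.14], [0.28, 2.66], [-3.11, 3.11]. Speed limits (rad/s): [2.57, 2.57, 3.14, 3.14, 3.14, 3.14].

INTERFACE

Orientations are given as [roll, pitch, yaw] about the fixed x, y, z axes, in that order (R = Rz(yaw) Ry(pitch) Rx(roll)).
In Python, from cell import bot, grab_frame, calibration, workorder gives the robot as it stands.
- The arm moves only by the tool drive_tool, never from a script. Its argument "plan" is a list of rows, each an object of numbers: "wx", "wy", "wz": the turn, a rotation vector about the tool's x, y, z scaled (see below); "dx", "dy", "dz": the shift along the tool's x, y, z scaled (see below); "fingers": the opening, from 0 (shut) to 1 (fully open). A call has 1 to 8 rows; each row is the pose to reach, as a shift and turn from the pose commanded when the call began, along the tool's axes at that moment, turning the shorter way round; what a row does not reach only later rows make up. The controller multiplies each number of a shift by 0.2 m and each number of a turn by 180 degrees. A row lasts 1/8 s, in which the tool goes at most 62.5 mm and 10.7 degrees, less where a joint would pass 70% of its speed; a pose out of reach is approached as far as the arm can. A call with a number of a shift or a turn outside -1 to 1 is refused whole. A call with a gripper value outside its range is refused whole. The fingers move at their own pace and stop on an object; "newtons" is the grip in N (left out, the last holds). Time passes only in rows, so rows that repeat a pose let the fingers close. It gives the time, the measured TCP pose, the force and the opening at its end, in the units of the state.
- bot.read_state(): the state, without advancing time (a new reading comes with each control period).
- grab_frame(name): name is "scene" or "side" or "wrist"; returns the picture (480x640x3 uint8, red, green, blue); there is no depth.
- calibration(name): a dict with "fx", "fy", "cx", "cy" (pixels), "camera_from_world" (4x4, takes a point from world to camera coordinates). Camera axes: x right, y down, z forward; pixel columns grow to the right and rows downward; lengths in m; the calibration is good to about 2 mm. A picture is of the moment at which its call begins: read the wrist's pose just before it. calibration takes no time and is no camera call; for the wrist camera it gives the pose at the moment of the call.
- workorder.hand_in(): hands the job in, once; it reports no verdict.
The state is a dict: "time": time; "joint_positions": joint angles; "qd": joint speeds; "tau": joint torques, N m; "ee_pos": TCP position; "tool_rot": TCP orientation; "force": force on the tool from outside, world axes, zero at the start; "torque": the same for the moment, N m; "finger_gap": finger opening in m.
Only numpy, scipy, OpenCV 4.12 (cv2) and the standard library are available. Lean on these libraries where they do the work, as an engineer would, in place of code of your own. Each camera call takes 0.05 s, during which the arm holds its last target. There are 200 camera calls.

## Working session

There is one attempt and no reset: what is moved stays moved. The work goes in short steps, Python scripts to look and compute and a tool call to move; the robot and the scene stay as the last step left them, time stands still between calls to the robot, and variables do not carry over. Pictures are saved under pics/ and viewed, about 12 in all and at most 16, crops included, and the job is handed in when it is done.

Besides the shell and the picture viewer there is one more tool, called after ">>>" by a JSON object that holds its "op" and its "data". drive_tool: Moves the arm, as the interface text tells. Shifts and turns lie within -1 to 1; 1 stands for 0.2 m of shift or 180 degrees of turn. Its arguments: {"type":"object","properties":{"plan":{"type":"array","items":{"type":"object","properties":{"wx":{"type":"number"},"wy":{"type":"number"},"wz":{"type":"number"},"dx":{"type":"number"},"dy":{"type":"number"},"dz":{"type":"number"},"fingers":{"type":"number"}}}},"newtons":{"type":"number"}},"required":["plan"]}

```bash
ls; mkdir -p pics
python3 - <<'E'
from cell import bot, grab_frame, calibration, workorder
import cv2, numpy as np
s=bot.read_state(); print(s)
for n in ["scene","side","wrist"]:
    f=grab_frame(n); cv2.imwrite(f"pics/{n}0.png",f[:,:,::-1]); c=calibration(n); print(n,c["fx"],c["fy"],c["cx"],c["cy"]); print(np.round(np.linalg.inv(c["camera_from_world"]),3))
E
```

```text
pics
{'time': 0.0, 'joint_positions': array([-1.46010930e-01,  3.42726647e-01,  1.52502352e+00,  3.13192480e-06,
        1.27537290e+00, -1.45988866e-01]), 'qd': array([-0.00129686, -0.00161922,  0.00255008, -0.00179007, -0.00105265,
       -0.00091804]), 'tau': array([ 7.61924657e-04, -4.31245601e+01, -2.44219762e+01,  7.17750052e-02,
        5.59406646e-02, -1.04314388e-04]), 'ee_pos': array([5.24597640e-01, 7.66535144e-05, 2.26040647e-01]), 'tool_rot': array([-1.57057073e+00,  1.51369822e-03, -2.28073130e-05]), 'force': array([ 0.42725983,  0.10538743, -1.07205266]), 'torque': array([-0.03060074, -0.02843445,  0.03290171]), 'finger_gap': 0.0917075544724326}
scene 549.1414381489265 549.1414381489265 322.78877146146186 230.0030823922446
[[ 0.76   0.525 -0.383  1.011]
 [ 0.65  -0.608  0.457 -0.688]
 [ 0.008 -0.596 -0.803  1.158]
 [ 0.     0.     0.     1.   ]]
side 455.67907244891364 455.67907244891364 325.5976578302216 245.25633408718386
[[-0.861 -0.401  0.314  0.122]
 [-0.509  0.658 -0.554  0.604]
 [ 0.016 -0.637 -0.771  1.027]
 [ 0.     0.     0.     1.   ]]
wrist 369.7745365351046 369.7745365351046 317.57120703380286 241.2581787096894
[[ 1.     0.001 -0.001  0.526]
 [ 0.    -0.962 -0.274  0.074]
 [-0.001  0.274 -0.962  0.384]
 [ 0.     0.     0.     1.   ]]
```

View pics/scene0.png

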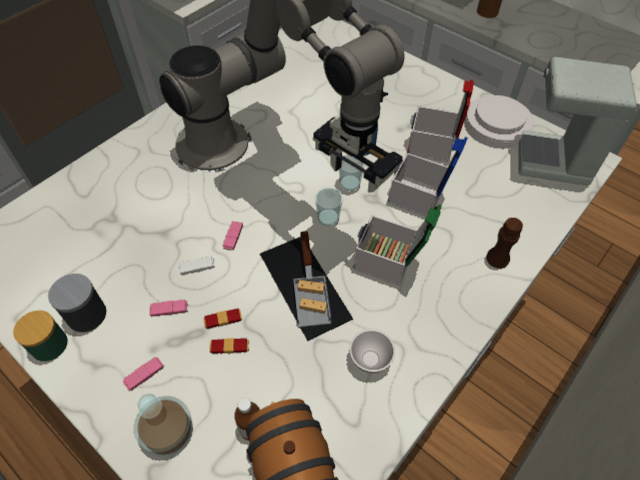

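View pics/side0.png

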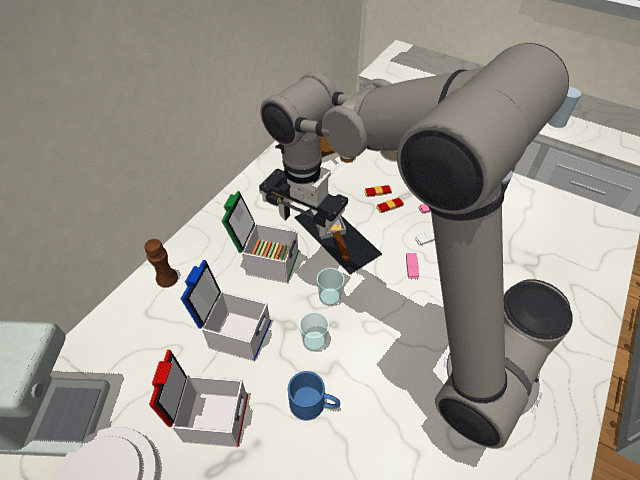

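```bash
cat > h.py <<'E'
from cell import bot, grab_frame, calibration, workorder
import cv2, numpy as np
from scipy.spatial.transform import Rotation as R
def ray(c,u,v,z):
    T=np.linalg.inv(c["camera_from_world"]); d=T[:3,:3]@np.array([(u-c["cx"])/c["fx"],(v-c["cy"])/c["fy"],1]); o=T[:3,3]
    return o+d*(z-o[2])/d[2]
def proj(c,P):
    q=c["camera_from_world"]@np.append(P,1); return np.array([c["fx"]*q[0]/q[2]+c["cx"],c["fy"]*q[1]/q[2]+c["cy"]])
def blobs(img,lo,hi,amin=30):
    m=cv2.inRange(cv2.cvtColor(img,cv2.COLOR_RGB2HSV),lo,hi)
    m=cv2.morphologyEx(m,cv2.MORPH_CLOSE,np.ones((3,3)))
    return [k for k in cv2.findContours(m,cv2.RETR_EXTERNAL,cv2.CHAIN_APPROX_NONE)[0] if cv2.contourArea(k)>amin]
def rect(c,k,z):
    P=np.array([ray(c,*p[0],z)[:2] for p in k],np.float32); (x,y),(w,h),a=cv2.minAreaRect(P)
    if w<h: w,h,a=h,w,a+90
    return np.round([x,y,w,h,(a+90)%180-90],3)   # centre, long, short, long-axis deg
E
python3 - <<'E'
from h import *
for n in ["scene","side"]:
    c=calibration(n); im=cv2.imread(f"pics/{n}0.png")[:,:,::-1].copy()
    for nm,lo,hi,z in [("red",(0,180,60),(8,255,255),.013),("red",(172,200,60),(180,255,255),.013),("gold",(12,100,120),(28,255,255),.013),("short",(12,90,120),(25,200,255),.028),("blue",(105,150,60),(125,255,255),.095),("green",(60,150,40),(85,255,255),.095),("dark",(0,0,0),(180,120,45),.006)]:
        for k in blobs(im,lo,hi): print(n,nm,k.reshape(-1,2).mean(0).round(),cv2.contourArea(k),rect(c,k,z))
im=cv2.imread("pics/scene0.png"); cv2.imwrite("pics/crop1.png",cv2.resize(im[90:350,200:480],None,fx=2.85,fy=2.3,interpolation=cv2.INTER_CUBIC))
E
```

```text
scene red [218. 346.] 105.5 [ 4.9700e-01 -4.3800e-01  3.0000e-02  2.7000e-02 -4.3293e+01]
scene red [240. 345.] 124.5 [ 5.3400e-01 -4.0300e-01  2.9000e-02  2.9000e-02 -4.9258e+01]
scene red [212. 321.] 112.5 [ 4.4100e-01 -4.0300e-01  3.0000e-02  2.8000e-02 -3.4655e+01]
scene red [233. 315.] 97.0 [ 4.6900e-01 -3.6100e-01  3.1000e-02  2.8000e-02 -3.3656e+01]
scene red [465. 107.] 114.5 [ 4.9100e-01  6.1700e-01  2.7500e-01  2.6000e-02 -6.3751e+01]
scene red [217. 346.] 104.5 [ 4.9600e-01 -4.3700e-01  2.9000e-02  2.2000e-02 -4.3231e+01]
scene red [240. 344.] 108.0 [ 5.3300e-01 -4.0200e-01  2.9000e-02  2.2000e-02 -4.4645e+01]
scene red [211. 320.] 87.5 [ 4.4000e-01 -4.0200e-01  2.8000e-02  2.4000e-02 -3.4606e+01]
scene red [233. 315.] 79.5 [ 4.6900e-01 -3.6100e-01  2.9000e-02  2.4000e-02 -3.4335e+01]
scene gold [305. 475.] 278.0 [ 8.220e-01 -5.100e-01  7.600e-02  2.200e-02  4.063e+01]
scene gold [289. 450.] 1653.5 [ 0.769 -0.496  0.108  0.066 61.355]
scene gold [280. 421.] 403.5 [ 7.170e-01 -4.670e-01  9.500e-02  2.500e-02  6.123e+01]
scene gold [277. 406.] 167.0 [ 6.8900e-01 -4.4800e-01 
[... 6375 characters left out ...]
0e-02 -7.1337e+01]
side dark [197. 306.] 67.0 [  0.723   0.211   0.132   0.043 -26.106]
side dark [286. 212.] 40.0 [ 7.0800e-01 -1.8200e-01  5.5000e-02  1.5000e-02 -5.1985e+01]
side dark [335. 230.] 1740.0 [  0.53   -0.213   0.29    0.178 -23.324]
side dark [236. 219.] 67.5 [  0.819  -0.073   0.222   0.063 -58.064]
side dark [288. 184.] 797.5 [  0.775  -0.304   0.207   0.196 -58.515]
side dark [456. 187.] 5254.5 [  0.359  -0.617   0.439   0.302 -31.377]
side dark [319. 131.] 34.5 [ 8.3700e-01 -5.8700e-01  5.5000e-02  2.4000e-02 -5.1371e+01]
side dark [284. 127.] 925.5 [  0.961  -0.559   0.309   0.156 -36.476]
side dark [336.  98.] 39.0 [ 8.890e-01 -8.020e-01  9.200e-02  2.700e-02 -6.632e+01]
```

View pics/crop1.png

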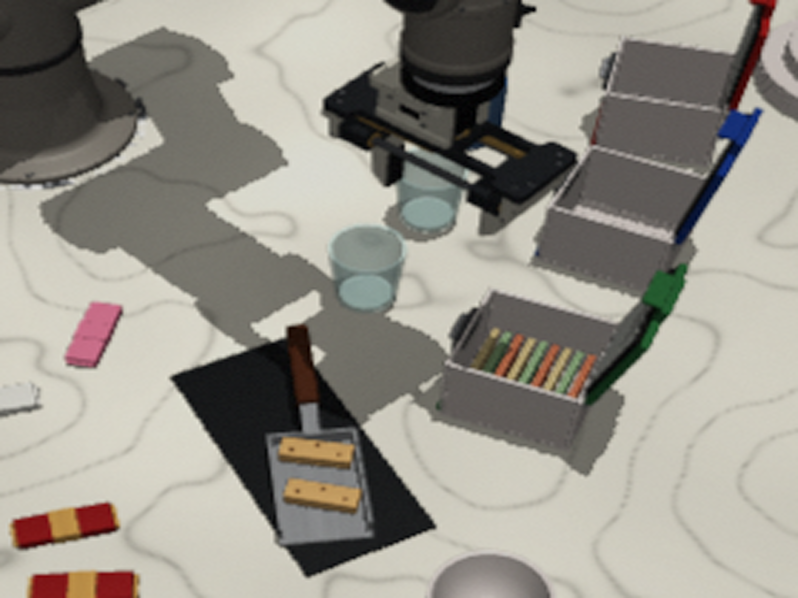

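Run:
```python
from h import *
c=calibration("scene")
cr=lambda u,v:(200+u/2.85,90+v/2.3)
for n,z,p in [("green",.095,[(490,292),(625,328),(585,405),(447,365)]),("blue",.095,[(590,148),(708,180),(677,245),(548,205)]),("red",.095,[(622,40),(733,55),(715,125),(600,95)]),
 ("tumbA top",.085,[(367,245)]),("tumbB",.0,[(428,213)]),("tumbA bot",0,[(366,292)]),("handle",.05,[(297,328),(308,403)]),("pan",.03,[(265,435),(358,430)]),("lip",.01,[(372,535),(282,543)]),("slate",.006,[(172,378),(306,575),(436,525),(285,340)])]:
    print(n,[ray(c,*cr(*q),z)[:2].round(3) for q in p])
c=calibration("side")
print("mug",ray(c,307,385,.085)[:2], "tumbs",ray(c,330,275,.085)[:2],ray(c,314,320,.085)[:2])
for n,p in [("g",[(244,253),(298,231),(295,277),(249,276)]),("b",[(204,326),(249,293),(270,307),(265,355)]),("r",[(175,430),(190,380),(245,380),(237,444)])]: print(n,[ray(c,*q,.095)[:2].round(3) for q in p])
for n in("scene","side"): 
  im=cv2.imread(f"pics/{n}0.png")
a=cv2.imread("pics/side0.png")[180:460,150:350]; b=cv2.imread("pics/wrist0.png")
cv2.imwrite("pics/c2.png",np.hstack([cv2.resize(a,(400,560)),cv2.resize(b,(400,300))[:560] if 0 else np.vstack([cv2.resize(b,(400,300)),np.zeros((260,400,3),np.uint8)])]))
```

```text
green [array([0.571, 0.026]), array([0.686, 0.062]), array([ 0.716, -0.038]), array([ 0.601, -0.073])]
blue [array([0.512, 0.257]), array([0.624, 0.287]), array([0.656, 0.187]), array([0.535, 0.159])]
red [array([0.427, 0.433]), array([0.527, 0.483]), array([0.581, 0.367]), array([0.468, 0.337])]
tumbA top [array([0.443, 0.013])]
tumbB [array([0.41 , 0.147])]
tumbA bot [array([0.443, 0.013])]
handle [array([ 0.454, -0.094]), array([ 0.525, -0.161])]
pan [array([ 0.515, -0.205]), array([ 0.571, -0.149])]
lip [array([ 0.652, -0.226]), array([ 0.602, -0.28 ])]
slate [array([ 0.393, -0.194]), array([ 0.639, -0.292]), array([ 0.683, -0.182]), array([ 0.435, -0.09 ])]
mug [0.34277094 0.28053676] tumbs [0.44660619 0.00474541] [0.41302362 0.13738447]
g [array([0.671, 0.066]), array([ 0.592, -0.071]), array([0.515, 0.062]), array([0.615, 0.119])]
b [array([0.619, 0.287]), array([0.585, 0.16 ]), array([0.518, 0.166]), array([0.456, 0.274])]
r [array([0.515, 0.496]), array([0.559, 0.402]), array([0.459, 0.342]), array([0.394, 0.455])]
```

View pics/c2.png

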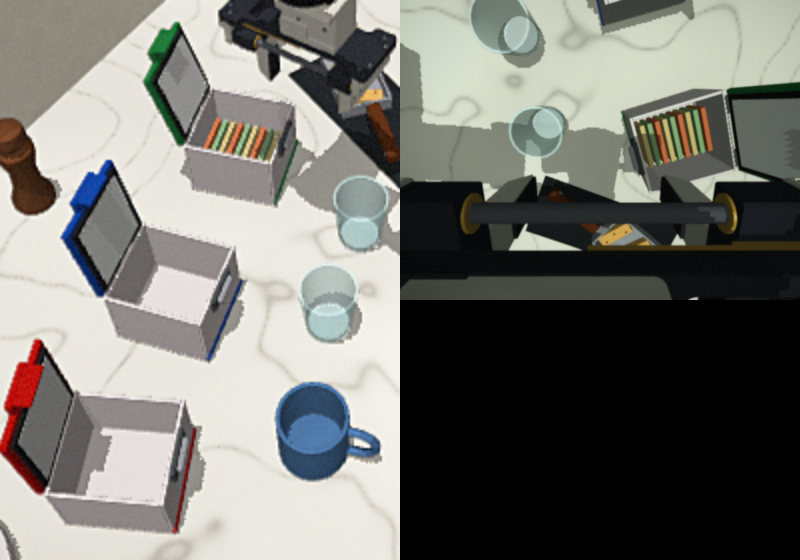

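>>> {"op": "drive_tool", "data": {"plan": [{"dx": -0.09,"dy": 0.13,"dz": -0.7,"wy": -0.26,"fingers": 0.7},{"dx": -0.09,"dy": 0.13,"dz": -0.7,"wy": -0.26,"fingers": 0.7},{"dx": -0.09,"dy": 0.13,"dz": -0.7,"wy": -0.26,"fingers": 0.7},{"dx": -0.09,"dy": 0.13,"dz": -0.7,"wy": -0.26,"fingers": 0.7},{"dx": -0.09,"dy": 0.13,"dz": -0.7,"wy": -0.26,"fingers": 0.7},{"dx": -0.09,"dy": 0.13,"dz": -0.7,"wy": -0.26,"fingers": 0.7},{"dx": -0.09,"dy": 0.13,"dz": -0.7,"wy": -0.26,"fingers": 0.7}]}}

```text
invalid input
```

Run:
```python
from h import *
s=bot.read_state(); print(s["time"],s["ee_pos"].round(4),s["tool_rot"].round(3),s["joint_positions"].round(3))
for n in ["wrist","scene"]:
    f=grab_frame(n); cv2.imwrite(f"pics/{n}1.png",f[:,:,::-1])
c=calibration("wrist"); f=cv2.imread("pics/wrist1.png")[:,:,::-1].copy()
for nm,lo,hi,z in [("short",(12,90,120),(25,220,255),.026),("brown",(3,110,30),(14,255,140),.055)]:
    for k in blobs(f,lo,hi,80): print(nm,k.reshape(-1,2).mean(0).round(),cv2.contourArea(k),rect(c,k,z))
```

```text
0.15 [5.247e-01 1.000e-04 2.262e-01] [-1.571e+00  1.000e-03 -0.000e+00] [-0.146  0.343  1.525  0.     1.275 -0.146]
short [391. 389.] 86.5 [ 0.608 -0.202  0.02   0.011  0.047]
short [345. 375.] 850.5 [ 5.5600e-01 -1.8500e-01  6.2000e-02  2.2000e-02  3.3216e+01]
short [534. 346.] 155.5 [ 7.6400e-01 -1.4800e-01  5.6000e-02  8.0000e-03 -8.0992e+01]
short [429. 223.] 327.5 [ 6.3800e-01 -1.1000e-02  7.2000e-02  7.0000e-03 -7.2933e+01]
short [465. 214.] 341.5 [ 6.7200e-01 -0.0000e+00  7.2000e-02  7.0000e-03 -7.2836e+01]
brown [304. 363.] 279.0 [ 0.511 -0.153  0.031  0.018  0.042]
brown [252. 316.] 403.5 [ 4.6000e-01 -9.8000e-02  3.0000e-02  2.3000e-02 -5.0749e+01]
brown [412. 219.] 301.0 [ 6.1600e-01 -4.0000e-03  7.5000e-02  1.5000e-02 -6.7317e+01]
brown [447. 209.] 246.5 [ 6.4700e-01  6.0000e-03  7.6000e-02  1.9000e-02 -6.3196e+01]
brown [482. 198.] 255.0 [ 6.7800e-01  1.7000e-02  7.7000e-02  2.2000e-02 -6.0779e+01]
```

View pics/wrist1.png

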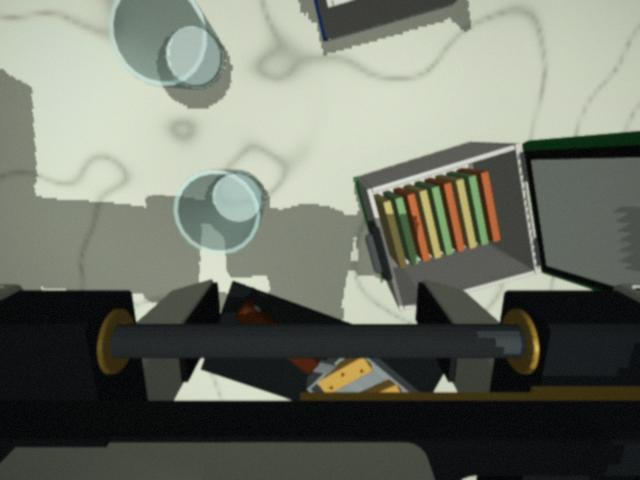

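>>> {"op": "drive_tool", "data": {"plan": [{"dx": -0.09,"dy": 0.13,"dz": -0.7,"wx": 0,"wy": -0.26,"wz": 0,"fingers": 0.7},{"dx": -0.09,"dy": 0.13,"dz": -0.7,"wx": 0,"wy": -0.26,"wz": 0,"fingers": 0.7},{"dx": -0.09,"dy": 0.13,"dz": -0.7,"wx": 0,"wy": -0.26,"wz": 0,"fingers": 0.7},{"dx": -0.09,"dy": 0.13,"dz": -0.7,"wx": 0,"wy": -0.26,"wz": 0,"fingers": 0.7},{"dx": -0.09,"dy": 0.13,"dz": -0.7,"wx": 0,"wy": -0.26,"wz": 0,"fingers": 0.7},{"dx": -0.09,"dy": 0.13,"dz": -0.7,"wx": 0,"wy": -0.26,"wz": 0,"fingers": 0.7},{"dx": -0.09,"dy": 0.13,"dz": -0.7,"wx": 0,"wy": -0.26,"wz": 0,"fingers": 0.7}], "newtons": 40}}

```text
time: 1.12
ee_pos: [0.507, -0.1399, 0.2007]
tool_rot: [-1.571, -0.0, 0.815]
force: [-0.4, -0.0, 0.0]
finger_gap: 0.0641
```

Run:
```python
from h import *
s=bot.read_state(); print(s["time"],s["ee_pos"].round(4),s["tool_rot"].round(3),s["joint_positions"].round(3))
for n in ["wrist","scene"]:
    f=grab_frame(n); cv2.imwrite(f"pics/{n}1.png",f[:,:,::-1])
c=calibration("wrist"); f=cv2.imread("pics/wrist1.png")[:,:,::-1].copy()
for nm,lo,hi,z in [("short",(12,90,120),(25,220,255),.026),("brown",(3,110,30),(14,255,140),.055)]:
    for k in blobs(f,lo,hi,80): print(nm,k.reshape(-1,2).mean(0).round(),cv2.contourArea(k),rect(c,k,z))
```

```text
1.125 [ 0.507  -0.1399  0.2007] [-1.571 -0.     0.815] [-0.415  0.366  1.563  0.     1.212 -1.23 ]
short [302. 320.] 194.0 [ 5.7300e-01 -2.2000e-01  3.1000e-02  1.1000e-02  4.6746e+01]
short [317. 285.] 1224.0 [ 5.5400e-01 -1.8400e-01  6.2000e-02  2.5000e-02  3.3178e+01]
short [565. 237.] 285.0 [ 6.7900e-01  1.5000e-02  7.2000e-02  7.0000e-03 -7.3526e+01]
short [534. 218.] 229.0 [ 6.4400e-01  4.0000e-03  7.1000e-02  7.0000e-03 -7.2922e+01]
short [315. 157.] 267.5 [ 4.6700e-01 -1.0700e-01  4.0000e-02  1.0000e-02 -4.3184e+01]
brown [581. 248.] 187.5 [ 6.7800e-01  1.1000e-02  6.6000e-02  5.0000e-03 -7.1494e+01]
brown [551. 230.] 195.0 [ 6.4500e-01  1.0000e-03  6.4000e-02  3.0000e-03 -7.2947e+01]
brown [520. 210.] 200.5 [ 6.1400e-01 -8.0000e-03  6.4000e-02  3.0000e-03 -7.2693e+01]
brown [312. 192.] 2660.0 [ 4.8500e-01 -1.2500e-01  9.7000e-02  2.0000e-02 -4.2239e+01]
```

View pics/wrist1.png

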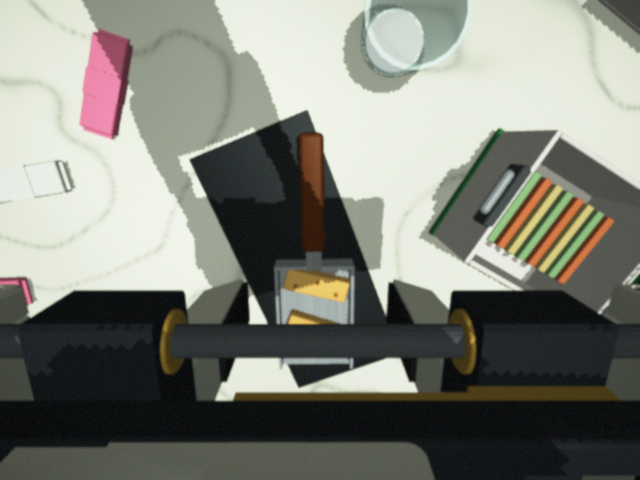

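>>> {"op": "drive_tool", "data": {"plan": [{"dx": -0.02,"dy": 0.25,"dz": 0,"wx": 0,"wy": -0.006,"wz": 0,"fingers": 0.7},{"dx": -0.02,"dy": 0.5,"dz": 0,"wx": 0,"wy": -0.006,"wz": 0,"fingers": 0.7},{"dx": -0.02,"dy": 0.7,"dz": 0,"wx": 0,"wy": -0.006,"wz": 0,"fingers": 0.7},{"dx": -0.02,"dy": 0.87,"dz": 0,"wx": 0,"wy": -0.006,"wz": 0,"fingers": 0.7},{"dx": -0.02,"dy": 0.87,"dz": 0,"wx": 0,"wy": -0.006,"wz": 0,"fingers": 0.7},{"dx": -0.02,"dy": 0.87,"dz": 0,"wx": 0,"wy": -0.006,"wz": 0,"fingers": 0.1},{"dx": -0.02,"dy": 0.87,"dz": 0,"wx": 0,"wy": -0.006,"wz": 0,"fingers": 0.1},{"dx": -0.02,"dy": 0.87,"dz": 0,"wx": 0,"wy": -0.006,"wz": 0,"fingers": 0.1}], "newtons": 50}}

```text
time: 2.22
ee_pos: [0.5049, -0.1432, 0.0279]
tool_rot: [-1.573, -0.001, 0.836]
force: [0.1, 0.2, 0.2]
finger_gap: 0.0391
```

>>> {"op": "drive_tool", "data": {"plan": [{"dx": 0,"dy": 0,"dz": 0,"wx": 0,"wy": 0,"wz": 0,"fingers": 0},{"dx": 0,"dy": 0,"dz": 0,"wx": 0,"wy": 0,"wz": 0,"fingers": 0},{"dx": 0,"dy": 0,"dz": 0,"wx": 0,"wy": 0,"wz": 0,"fingers": 0},{"dx": 0,"dy": 0,"dz": 0,"wx": 0,"wy": 0,"wz": 0,"fingers": 0}], "newtons": 50}}

```text
time: 2.72
ee_pos: [0.5043, -0.1429, 0.0269]
tool_rot: [-1.571, -0.0, 0.836]
force: [-1.8, 0.9, 4.5]
finger_gap: 0.0196
```

>>> {"op": "drive_tool", "data": {"plan": [{"dx": 0,"dy": -0.03,"dz": 0,"wx": 0,"wy": 0,"wz": 0,"fingers": 0},{"dx": 0,"dy": -0.1,"dz": 0,"wx": 0,"wy": 0,"wz": 0,"fingers": 0},{"dx": 0,"dy": -0.2,"dz": 0,"wx": 0,"wy": 0,"wz": 0,"fingers": 0},{"dx": 0,"dy": -0.33,"dz": 0,"wx": 0,"wy": 0,"wz": 0,"fingers": 0},{"dx": 0,"dy": -0.46,"dz": 0,"wx": 0,"wy": 0,"wz": 0,"fingers": 0},{"dx": 0,"dy": -0.58,"dz": 0,"wx": 0,"wy": 0,"wz": 0,"fingers": 0},{"dx": 0,"dy": -0.67,"dz": 0,"wx": 0,"wy": 0,"wz": 0,"fingers": 0},{"dx": 0,"dy": -0.7,"dz": 0,"wx": 0,"wy": 0,"wz": 0,"fingers": 0}], "newtons": 50}}

```text
time: 3.72
ee_pos: [0.5046, -0.143, 0.1683]
tool_rot: [-1.573, -0.001, 0.836]
force: [-0.6, -0.4, -2.8]
finger_gap: 0.0195
```

Run:
```python
from h import *
s=bot.read_state(); print(s["time"],s["ee_pos"].round(4),s["tool_rot"].round(3),s["joint_positions"].round(3),s["force"],s["torque"])
a=grab_frame("scene"); b=grab_frame("side")
cs=calibration("scene"); R_=R.from_euler("xyz",s["tool_rot"]).as_matrix()
# keepers: expected lip after lift
lip=s["ee_pos"]-R_[:,2]*0.164; lip[2]-=.017; u=proj(cs,lip); print(u, ray(cs,*u,lip[2]))
cv2.imwrite("pics/v2.png",np.hstack([cv2.resize(a[180:360,200:380],(400,400)),cv2.resize(b[120:300,220:400],(400,400))])[:,:,::-1])
print((u-[200,180])*400/180)
```

```text
3.725 [ 0.5046 -0.143   0.1683] [-1.573e+00 -1.000e-03  8.360e-01] [-0.422  0.395  1.616  0.     1.128 -1.258] [-0.64065304 -0.36628648 -2.75563913] [0.27502876 0.12440475 0.00537546]
[314.3444092  293.22165964] [ 0.62627223 -0.25297352  0.15166191]
[254.09868711 251.60368808]
```

View pics/v2.png

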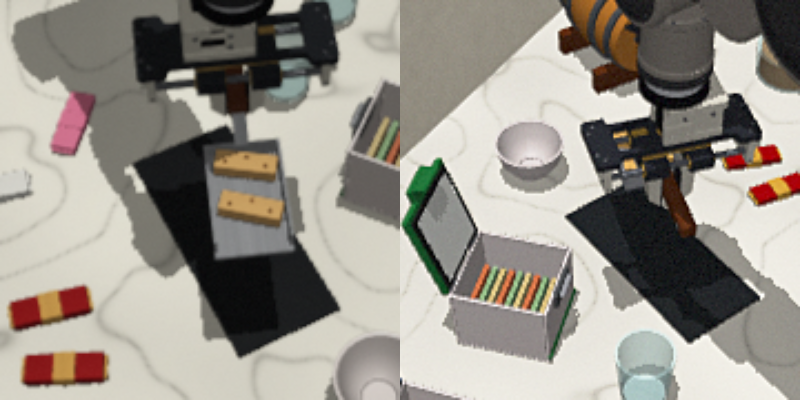

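```bash
cat >> h.py <<'E'
def go(p,heading=None,tilt=0,R1=None,R0=None,p0=None):
    """numbers for drive_tool. heading deg = direction of -tool z (server nose); tilt deg = nose down. TCP target p."""
    s=bot.read_state(); R0=R.from_euler("xyz",s["tool_rot"]) if R0 is None else R0; p0=s["ee_pos"] if p0 is None else p0
    if R1 is None: R1=R.from_euler("z",heading+90,degrees=True)*R.from_euler("x",-90,degrees=True)*R.from_euler("x",tilt,degrees=True)
    d=R0.inv().apply(np.array(p)-p0)/.2; w=(R0.inv()*R1).as_rotvec()/np.pi
    print("d",d.round(3),"w",w.round(4),"from",p0.round(4)); return R1
E
python3 - <<'E'
from h import *
R1=go([.42,0,.19],-13); print((-R1.as_matrix()[:,2]).round(2))
go([.394,.1755,.19],15,0,R0=R1,p0=np.array([.42,0,.19]))
print((-R.from_euler("x",0).as_matrix()[:,2]), (-(R.from_euler("z",105,degrees=True)*R.from_euler("x",-45,degrees=True)).as_matrix()[:,2]).round(2))
E
```

```text
d [ 0.247 -0.114  0.792] w [ 0.0003 -0.1618  0.    ] from [ 0.5044 -0.1429  0.1673]
[ 0.97 -0.22 -0.  ]
d [ 0.826 -0.     0.324] w [ 0.     -0.1556  0.    ] from [0.42 0.   0.19]
[-0. -0. -1.] [ 0.68  0.18 -0.71]
```

>>> {"op": "drive_tool", "data": {"plan": [{"dx": 0.012,"dy": -0.006,"dz": 0.04,"wx": 0,"wy": -0.008,"wz": 0,"fingers": 0},{"dx": 0.042,"dy": -0.02,"dz": 0.135,"wx": 0,"wy": -0.027,"wz": 0,"fingers": 0},{"dx": 0.08,"dy": -0.036,"dz": 0.255,"wx": 0,"wy": -0.052,"wz": 0,"fingers": 0},{"dx": 0.12,"dy": -0.055,"dz": 0.38,"wx": 0,"wy": -0.078,"wz": 0,"fingers": 0},{"dx": 0.158,"dy": -0.073,"dz": 0.507,"wx": 0,"wy": -0.104,"wz": 0,"fingers": 0},{"dx": 0.198,"dy": -0.09,"dz": 0.634,"wx": 0,"wy": -0.13,"wz": 0,"fingers": 0},{"dx": 0.23,"dy": -0.106,"dz": 0.737,"wx": 0,"wy": -0.15,"wz": 0,"fingers": 0},{"dx": 0.247,"dy": -0.114,"dz": 0.792,"wx": 0,"wy": -0.162,"wz": 0,"fingers": 0}]}}

```text
time: 4.82
ee_pos: [0.419, 0.0012, 0.1897]
tool_rot: [-1.571, 0.0, 1.348]
force: [-0.6, -0.2, -2.4]
finger_gap: 0.0191
```

>>> {"op": "drive_tool", "data": {"plan": [{"dx": 0.04,"dy": 0,"dz": 0.016,"wx": 0,"wy": -0.008,"wz": 0,"fingers": 0},{"dx": 0.14,"dy": 0,"dz": 0.055,"wx": 0,"wy": -0.026,"wz": 0,"fingers": 0},{"dx": 0.265,"dy": 0,"dz": 0.104,"wx": 0,"wy": -0.05,"wz": 0,"fingers": 0},{"dx": 0.395,"dy": 0,"dz": 0.155,"wx": 0,"wy": -0.075,"wz": 0,"fingers": 0},{"dx": 0.53,"dy": 0,"dz": 0.207,"wx": 0,"wy": -0.1,"wz": 0,"fingers": 0},{"dx": 0.66,"dy": 0,"dz": 0.26,"wx": 0,"wy": -0.125,"wz": 0,"fingers": 0},{"dx": 0.77,"dy": 0,"dz": 0.3,"wx": 0,"wy": -0.145,"wz": 0,"fingers": 0},{"dx": 0.826,"dy": 0,"dz": 0.324,"wx": 0,"wy": -0.1556,"wz": 0,"fingers": 0}]}}

```text
time: 5.82
ee_pos: [0.3939, 0.1764, 0.1893]
tool_rot: [-1.571, 0.0, 1.836]
force: [0.2, 0.1, -2.9]
finger_gap: 0.0193
```

Run:
```python
from h import *
s=bot.read_state(); print(s["time"],s["ee_pos"].round(4),s["tool_rot"].round(3),s["joint_positions"].round(3))
a=grab_frame("scene"); b=grab_frame("side"); cv2.imwrite("pics/sc3.png",a[:,:,::-1]); cv2.imwrite("pics/si3.png",b[:,:,::-1])
cv2.imwrite("pics/v3.png",np.hstack([cv2.resize(a[60:300,300:540],(400,400),interpolation=cv2.INTER_CUBIC),cv2.resize(b[180:450,140:410],(400,400),interpolation=cv2.INTER_CUBIC)])[:,:,::-1])
```

```text
5.825 [0.3939 0.1764 0.1893] [-1.571  0.     1.836] [ 0.243  0.21   1.822 -0.     1.11  -1.592]
```

View pics/v3.png

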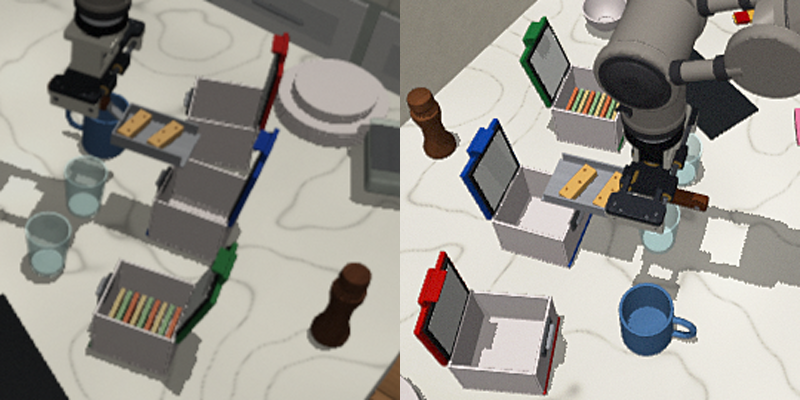

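Run:
```python
from h import *
cs,ci=calibration("scene"),calibration("side")
sc={"green":[(490,292),(625,328),(585,405),(447,365)],"blue":[(590,148),(708,180),(677,245),(548,205)],"red":[(622,40),(733,55),(715,125),(600,95)]}
si={"green":[(277,163),(186,148),(213,90),(296,103)],"blue":[(213,315),(105,300),(145,222),(238,247)],"red":[(176,507),(48,494),(83,390),(187,402)]}
def fit(P):
    L=np.array([[-60,55],[60,55],[60,-55],[-60,-55]])/1000.
    c=P.mean(0); H=(P-c).T@L; a=np.degrees(np.arctan2(H[1,0]-H[0,1],H[0,0]+H[1,1])); 
    Rm=np.array([[np.cos(np.radians(a)),-np.sin(np.radians(a))],[np.sin(np.radians(a)),np.cos(np.radians(a))]]); return c.round(3),a.round(1),np.linalg.norm(P-c-(L@Rm.T),axis=1).round(3)
for k in sc:
    A=np.array([ray(cs,200+u/2.85,90+v/2.3,.095)[:2] for u,v in sc[k]]); B=np.array([ray(ci,150+u/2,180+v/2,.095)[:2] for u,v in si[k]])
    print(k,fit(A),fit(B))
```

```text
green (array([ 0.643, -0.006]), np.float64(17.2), array([0.004, 0.003, 0.003, 0.003])) (array([0.63, 0.  ]), np.float64(18.9), array([0.003, 0.002, 0.004, 0.002]))
blue (array([0.582, 0.222]), np.float64(14.6), array([0.004, 0.004, 0.003, 0.006])) (array([0.57 , 0.223]), np.float64(17.3), array([0.01 , 0.004, 0.001, 0.008]))
red (array([0.501, 0.405]), np.float64(22.2), array([0.003, 0.009, 0.01 , 0.005])) (array([0.488, 0.417]), np.float64(25.9), array([0.006, 0.003, 0.002, 0.005]))
```

```bash
cat >> h.py <<'E'
BLUE=(np.array([.577,.223]),16.)
def tcp(th,lx=-.02,lz=.12,K=BLUE):
    c,a=K; h=np.array([np.cos(np.radians(a)),np.sin(np.radians(a)),0]); t=np.radians(th); z=np.array([0,0,1.])
    lip=np.append(c,lz)+h*lx; return lip-.164*(np.cos(t)*h-np.sin(t)*z)+.017*(np.sin(t)*h+np.cos(t)*z)
E
python3 - <<'E'
from h import *
p=tcp(0); R1=go(p,16); print(p)
for t in (6,12,18,25,32,39,47,55): go(tcp(t),16,t,R0=R1,p0=p)
E
```

```text
d [-0.027  0.262 -0.026] w [-0.0001 -0.0048 -0.    ] from [0.3938 0.1761 0.1893]
[0.40012785 0.17228273 0.137     ]
d [-0.    -0.085 -0.013] w [ 0.0333 -0.      0.    ] from [0.4001 0.1723 0.137 ]
d [-0.    -0.169 -0.036] w [ 0.0667  0.     -0.    ] from [0.4001 0.1723 0.137 ]
d [ 0.    -0.249 -0.066] w [ 0.1 -0.   0. ] from [0.4001 0.1723 0.137 ]
d [-0.    -0.339 -0.113] w [0.1389 0.     0.    ] from [0.4001 0.1723 0.137 ]
d [ 0.    -0.422 -0.17 ] w [ 0.1778  0.     -0.    ] from [0.4001 0.1723 0.137 ]
d [-0.    -0.497 -0.236] w [ 0.2167 -0.      0.    ] from [0.4001 0.1723 0.137 ]
d [ 0.    -0.573 -0.323] w [ 0.2611 -0.     -0.    ] from [0.4001 0.1723 0.137 ]
d [ 0.    -0.635 -0.419] w [ 0.3056  0.     -0.    ] from [0.4001 0.1723 0.137 ]
```

>>> {"op": "drive_tool", "data": {"plan": [{"dx": -0.007,"dy": 0.06,"dz": -0.006,"wx": 0,"wy": -0.001,"wz": 0,"fingers": 0},{"dx": -0.014,"dy": 0.13,"dz": -0.013,"wx": 0,"wy": -0.003,"wz": 0,"fingers": 0},{"dx": -0.021,"dy": 0.2,"dz": -0.02,"wx": 0,"wy": -0.004,"wz": 0,"fingers": 0},{"dx": -0.027,"dy": 0.262,"dz": -0.026,"wx": 0,"wy": -0.005,"wz": 0,"fingers": 0},{"dx": -0.027,"dy": 0.262,"dz": -0.026,"wx": 0,"wy": -0.005,"wz": 0,"fingers": 0}]}}

```text
time: 6.55
ee_pos: [0.3997, 0.1709, 0.136]
tool_rot: [-1.568, 0.0, 1.848]
force: [-0.2, -0.4, -2.5]
finger_gap: 0.0199
```

>>> {"op": "drive_tool", "data": {"plan": [{"dx": 0,"dy": -0.085,"dz": -0.013,"wx": 0.033,"wy": 0,"wz": 0,"fingers": 0},{"dx": 0,"dy": -0.169,"dz": -0.036,"wx": 0.067,"wy": 0,"wz": 0,"fingers": 0},{"dx": 0,"dy": -0.249,"dz": -0.066,"wx": 0.1,"wy": 0,"wz": 0,"fingers": 0},{"dx": 0,"dy": -0.339,"dz": -0.113,"wx": 0.139,"wy": 0,"wz": 0,"fingers": 0},{"dx": 0,"dy": -0.422,"dz": -0.17,"wx": 0.178,"wy": 0,"wz": 0,"fingers": 0},{"dx": 0,"dy": -0.497,"dz": -0.236,"wx": 0.217,"wy": 0,"wz": 0,"fingers": 0},{"dx": 0,"dy": -0.573,"dz": -0.323,"wx": 0.261,"wy": 0,"wz": 0,"fingers": 0},{"dx": 0,"dy": -0.635,"dz": -0.419,"wx": 0.306,"wy": 0,"wz": 0,"fingers": 0}]}}

```text
time: 7.55
ee_pos: [0.4819, 0.1948, 0.2652]
tool_rot: [-0.609, 0.0, 1.849]
force: [0.6, -0.1, -2.7]
finger_gap: 0.0197
```

>>> {"op": "drive_tool", "data": {"plan": [{"dx": 0,"dy": 0,"dz": 0,"wx": 0,"wy": 0,"wz": 0,"fingers": 0},{"dx": 0,"dy": 0,"dz": 0,"wx": 0,"wy": 0,"wz": 0,"fingers": 0},{"dx": 0,"dy": 0,"dz": 0,"wx": 0,"wy": 0,"wz": 0,"fingers": 0}]}}

```text
time: 7.92
ee_pos: [0.4804, 0.1946, 0.266]
tool_rot: [-0.614, 0.0, 1.849]
force: [-0.2, -0.3, -1.8]
finger_gap: 0.0195
```

Run:
```python
from h import *
s=bot.read_state(); print(s["time"],s["ee_pos"].round(4),s["tool_rot"].round(3),s["joint_positions"].round(3))
a=grab_frame("scene"); b=grab_frame("side")
cv2.imwrite("pics/v4.png",np.hstack([cv2.resize(a[60:300,300:540],(400,400),interpolation=cv2.INTER_CUBIC),cv2.resize(b[180:450,140:410],(400,400),interpolation=cv2.INTER_CUBIC)])[:,:,::-1])
```

```text
7.925 [0.4804 0.1946 0.266 ] [-0.614  0.     1.849] [ 0.251  0.912  0.757 -0.035  2.429 -1.613]
```

View pics/v4.png

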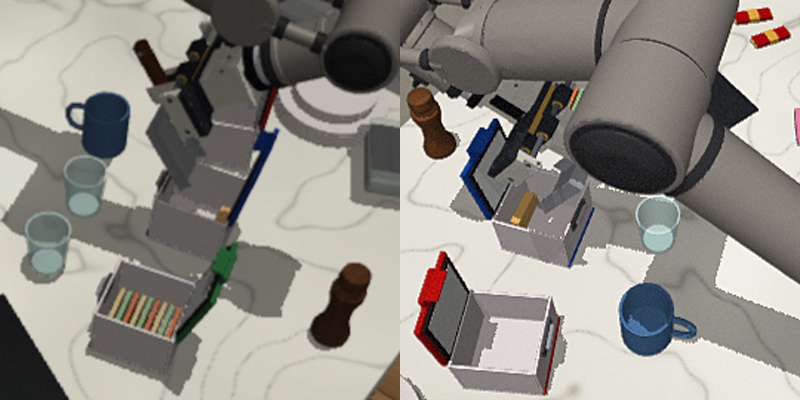

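Run:
```python
from h import *
for t in (42,25,10,0): go(tcp(t,-.03,.15),16,t)
```

```text
d [0.003 0.145 0.14 ] w [-0.0714 -0.0002  0.0002] from [0.4804 0.1946 0.2661]
d [0.003 0.379 0.075] w [-1.658e-01 -2.000e-04  1.000e-04] from [0.4804 0.1946 0.2661]
d [ 0.003  0.563 -0.037] w [-2.492e-01 -2.000e-04  1.000e-04] from [0.4804 0.1946 0.2661]
d [ 0.003  0.667 -0.137] w [-3.047e-01 -3.000e-04  1.000e-04] from [0.4804 0.1946 0.2661]
```

>>> {"op": "drive_tool", "data": {"plan": [{"dx": 0,"dy": 0.08,"dz": 0.1,"wx": -0.036,"wy": 0,"wz": 0,"fingers": 0},{"dx": 0,"dy": 0.145,"dz": 0.14,"wx": -0.071,"wy": 0,"wz": 0,"fingers": 0},{"dx": 0,"dy": 0.26,"dz": 0.11,"wx": -0.12,"wy": 0,"wz": 0,"fingers": 0},{"dx": 0,"dy": 0.379,"dz": 0.075,"wx": -0.166,"wy": 0,"wz": 0,"fingers": 0},{"dx": 0,"dy": 0.47,"dz": 0.02,"wx": -0.208,"wy": 0,"wz": 0,"fingers": 0},{"dx": 0,"dy": 0.563,"dz": -0.037,"wx": -0.249,"wy": 0,"wz": 0,"fingers": 0},{"dx": 0.003,"dy": 0.667,"dz": -0.137,"wx": -0.305,"wy": 0,"wz": 0,"fingers": 0},{"dx": 0.003,"dy": 0.667,"dz": -0.137,"wx": -0.305,"wy": 0,"wz": 0,"fingers": 0}]}}

```text
time: 9.02
ee_pos: [0.384, 0.1682, 0.1641]
tool_rot: [-1.561, -0.0, 1.849]
force: [0.7, 0.1, -1.9]
finger_gap: 0.0195
```

Run:
```python
from h import *
s=bot.read_state(); print(s["time"],s["ee_pos"].round(4),s["tool_rot"].round(3))
a=grab_frame("scene"); b=grab_frame("side")
cv2.imwrite("pics/v5.png",np.hstack([cv2.resize(a[60:300,300:540],(400,400),interpolation=cv2.INTER_CUBIC),cv2.resize(b[180:450,140:410],(400,400),interpolation=cv2.INTER_CUBIC)])[:,:,::-1])
p=np.array([.42,0,.19]); R1=go(p,-13); go([.5044,-.1429,.10],-42,R0=R1,p0=p)
```

```text
9.025 [0.384  0.1682 0.1641] [-1.561 -0.     1.849]
d [-0.855 -0.115  0.091] w [-0.0008  0.1608 -0.0003] from [0.3904 0.1695 0.1669]
d [-0.601  0.45  -0.572] w [ 0.      0.1611 -0.    ] from [0.42 0.   0.19]
```

View pics/v5.png

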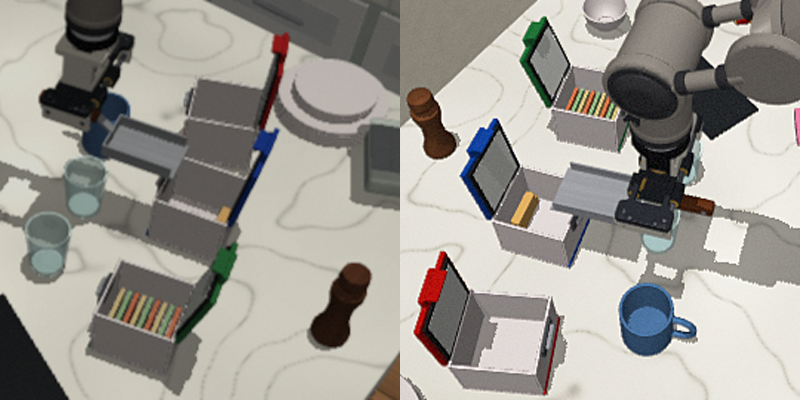

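>>> {"op": "drive_tool", "data": {"plan": [{"dx": -0.11,"dy": -0.03,"dz": 0.01,"wx": 0,"wy": 0.02,"wz": 0,"fingers": 0},{"dx": -0.32,"dy": -0.06,"dz": 0.03,"wx": 0,"wy": 0.06,"wz": 0,"fingers": 0},{"dx": -0.55,"dy": -0.09,"dz": 0.06,"wx": 0,"wy": 0.1,"wz": 0,"fingers": 0},{"dx": -0.75,"dy": -0.11,"dz": 0.08,"wx": 0,"wy": 0.14,"wz": 0,"fingers": 0},{"dx": -0.855,"dy": -0.115,"dz": 0.091,"wx": 0,"wy": 0.161,"wz": 0,"fingers": 0},{"dx": -0.855,"dy": -0.115,"dz": 0.091,"wx": 0,"wy": 0.161,"wz": 0,"fingers": 0}]}}

```text
time: 9.88
ee_pos: [0.4223, -0.0015, 0.1898]
tool_rot: [-1.57, 0.002, 1.341]
force: [0.5, 0.3, -3.4]
finger_gap: 0.0197
```

>>> {"op": "drive_tool", "data": {"plan": [{"dx": -0.1,"dy": 0,"dz": -0.095,"wx": 0,"wy": 0.027,"wz": 0,"fingers": 0},{"dx": -0.25,"dy": 0.05,"dz": -0.24,"wx": 0,"wy": 0.067,"wz": 0,"fingers": 0},{"dx": -0.42,"dy": 0.15,"dz": -0.4,"wx": 0,"wy": 0.11,"wz": 0,"fingers": 0},{"dx": -0.54,"dy": 0.3,"dz": -0.52,"wx": 0,"wy": 0.147,"wz": 0,"fingers": 0},{"dx": -0.601,"dy": 0.45,"dz": -0.572,"wx": 0,"wy": 0.161,"wz": 0,"fingers": 0},{"dx": -0.601,"dy": 0.45,"dz": -0.572,"wx": 0,"wy": 0.161,"wz": 0,"fingers": 0},{"dx": -0.601,"dy": 0.45,"dz": -0.572,"wx": 0,"wy": 0.161,"wz": 0,"fingers": 0}]}}

```text
time: 10.75
ee_pos: [0.505, -0.1421, 0.0993]
tool_rot: [-1.57, 0.002, 0.84]
force: [0.7, 0.3, -3.1]
finger_gap: 0.0196
```

Run:
```python
from h import *
s=bot.read_state(); print(s["time"],s["ee_pos"].round(4),s["tool_rot"].round(3))
go([.5044,-.1429,.027],-42)
```

```text
10.75 [ 0.505  -0.1421  0.0993] [-1.57   0.002  0.84 ]
d [-0.004  0.362 -0.001] w [-0.0003  0.0006 -0.0007] from [ 0.505  -0.1421  0.0993]
```

Lower gently, release, and rise.

>>> {"op": "drive_tool", "data": {"plan": [{"dx": 0,"dy": 0.12,"dz": 0,"wx": 0,"wy": 0,"wz": 0,"fingers": 0},{"dx": 0,"dy": 0.23,"dz": 0,"wx": 0,"wy": 0,"wz": 0,"fingers": 0},{"dx": 0,"dy": 0.32,"dz": 0,"wx": 0,"wy": 0,"wz": 0,"fingers": 0},{"dx": 0,"dy": 0.35,"dz": 0,"wx": 0,"wy": 0,"wz": 0,"fingers": 0},{"dx": 0,"dy": 0.36,"dz": 0,"wx": 0,"wy": 0,"wz": 0,"fingers": 0},{"dx": 0,"dy": 0.36,"dz": 0,"wx": 0,"wy": 0,"wz": 0,"fingers": 0},{"dx": 0,"dy": 0.36,"dz": 0,"wx": 0,"wy": 0,"wz": 0,"fingers": 0.6},{"dx": 0,"dy": 0.36,"dz": 0,"wx": 0,"wy": 0,"wz": 0,"fingers": 0.6}]}}

```text
time: 11.75
ee_pos: [0.5042, -0.1431, 0.0267]
tool_rot: [-1.57, 0.002, 0.837]
force: [-0.1, -0.4, -0.2]
finger_gap: 0.0348
```

>>> {"op": "drive_tool", "data": {"plan": [{"dx": 0,"dy": 0,"dz": 0,"wx": 0,"wy": 0,"wz": 0,"fingers": 0.6},{"dx": 0,"dy": 0,"dz": 0,"wx": 0,"wy": 0,"wz": 0,"fingers": 0.6},{"dx": 0,"dy": -0.3,"dz": 0,"wx": 0,"wy": 0,"wz": 0,"fingers": 0.6},{"dx": 0,"dy": -0.6,"dz": 0,"wx": 0,"wy": 0,"wz": 0,"fingers": 0.6},{"dx": 0,"dy": -0.9,"dz": 0,"wx": 0,"wy": 0,"wz": 0,"fingers": 0.6},{"dx": 0,"dy": -0.9,"dz": 0,"wx": 0,"wy": 0,"wz": 0,"fingers": 0.6}]}}

```text
time: 12.5
ee_pos: [0.5069, -0.1438, 0.2112]
tool_rot: [-1.579, -0.001, 0.838]
force: [-1.2, 0.0, -1.0]
finger_gap: 0.0552
```

```bash
cat >> h.py <<'E'
def bars(n):
    f=grab_frame(n); cv2.imwrite(f"pics/b_{n}.png",f[:,:,::-1]); c=calibration(n)
    for lo,hi in [((0,180,60),(8,255,255)),((12,100,120),(28,255,255))]:
        for k in blobs(f.copy(),lo,hi,30):
            r=rect(c,k,.013)
            if r[2]<.05 and r[1]<0.1: print(n,k.reshape(-1,2).mean(0).round(),r)
    m=cv2.cvtColor(f,cv2.COLOR_RGB2HSV); m=cv2.inRange(m,(0,150,60),(28,255,255)); m=cv2.morphologyEx(m,cv2.MORPH_CLOSE,np.ones((3,3)))
    for k in cv2.findContours(m,0,1)[0]:
        r=rect(c,k,.013)
        if .05<r[2]<.12 and .02<r[3]<.04: print("whole",r)
E
python3 - <<'E'
from h import *
s=bot.read_state(); print(s["time"],s["ee_pos"].round(4),s["tool_rot"].round(3)); bars("scene"); bars("side")
# where to stand to look at bars: TCP over (0.485,-0.40), tool z at 45deg (bars' long axis ~50deg)
go([.47,-.36,.22],-130); go([.47,-.36,.22],-42)
E
```

```text
12.5 [ 0.5069 -0.1438  0.2112] [-1.579e+00 -1.000e-03  8.380e-01]
scene [217. 346.] [ 4.9700e-01 -4.3800e-01  3.1000e-02  2.7000e-02 -4.3293e+01]
scene [240. 345.] [ 5.3400e-01 -4.0200e-01  3.0000e-02  2.7000e-02 -4.4706e+01]
scene [212. 321.] [ 4.4100e-01 -4.0300e-01  3.0000e-02  2.8000e-02 -3.4655e+01]
scene [233. 316.] [ 4.690e-01 -3.610e-01  3.000e-02  2.800e-02 -3.437e+01]
scene [228. 344.] [ 5.1400e-01 -4.1900e-01  3.1000e-02  2.0000e-02 -4.3354e+01]
scene [222. 317.] [ 4.5300e-01 -3.8100e-01  3.1000e-02  2.2000e-02 -3.4674e+01]
whole [ 8.270e-01 -5.040e-01  9.900e-02  2.600e-02  4.064e+01]
whole [ 5.1600e-01 -4.2000e-01  8.3000e-02  3.1000e-02  4.0742e+01]
whole [ 4.5500e-01 -3.8200e-01  8.3000e-02  3.3000e-02  5.6649e+01]
side [384. 207.] [ 4.6100e-01 -3.5400e-01  3.2000e-02  2.9000e-02 -3.4776e+01]
side [397. 202.] [ 4.3200e-01 -3.9500e-01  3.4000e-02  2.6000e-02 -3.8472e+01]
side [371. 191.] [ 5.2600e-01 -3.9400e-01  3.2000e-02  2.9000e-02 -5.8451e+01]
side [385. 189.] [ 4.8900e-01 -4.3000e-01  3.6000e-02  2.7000e-02 -5.0693e+01]
side [391. 204.] [ 4.4600e-01 -3.7600e-01  3.9000e-02  2.2000e-02 -4.0369e+01]
side [378. 190.] [ 5.0700e-01 -4.1300e-01  4.0000e-02  2.2000e-02 -4.7577e+01]
whole [ 6.2700e-01  2.2000e-01  6.3000e-02  2.9000e-02 -7.6284e+01]
whole [ 4.9700e-01 -1.5000e-01  1.0800e-01  2.1000e-02 -3.9993e+01]
whole [ 4.4900e-01 -3.7200e-01  8.5000e-02  3.6000e-02  5.5209e+01]
whole [ 5.1000e-01 -4.1100e-01  8.4000e-02  3.8000e-02  4.1467e+01]
d [-0.922 -0.067 -0.599] w [ 3.000e-04  4.888e-01 -9.000e-04] from [ 0.5044 -0.1427  0.2062]
d [-0.922 -0.067 -0.599] w [-0.0003 -0.0001 -0.0008] from [ 0.5044 -0.1427  0.2062]
```

Run:
```python
from h import *
go([.453,-.379,.15],-124)
```

```text
d [-1.049  0.283 -0.6  ] w [ 3.000e-04  4.555e-01 -9.000e-04] from [ 0.5044 -0.1427  0.2062]
```

>>> {"op": "drive_tool", "data": {"plan": [{"dx": -0.2,"dy": 0,"dz": -0.12,"wx": 0,"wy": 0.057,"wz": 0,"fingers": 0.6},{"dx": -0.4,"dy": 0,"dz": -0.24,"wx": 0,"wy": 0.114,"wz": 0,"fingers": 0.6},{"dx": -0.6,"dy": 0,"dz": -0.36,"wx": 0,"wy": 0.171,"wz": 0,"fingers": 0.6},{"dx": -0.8,"dy": 0.1,"dz": -0.48,"wx": 0,"wy": 0.228,"wz": 0,"fingers": 0.6},{"dx": -1,"dy": 0.2,"dz": -0.57,"wx": 0,"wy": 0.285,"wz": 0,"fingers": 0.6},{"dx": -1,"dy": 0.25,"dz": -0.6,"wx": 0,"wy": 0.342,"wz": 0,"fingers": 0.6},{"dx": -1,"dy": 0.28,"dz": -0.6,"wx": 0,"wy": 0.4,"wz": 0,"fingers": 0.6},{"dx": -1,"dy": 0.28,"dz": -0.6,"wx": 0,"wy": 0.455,"wz": 0,"fingers": 0.6}]}}

```text
time: 13.6
ee_pos: [0.4583, -0.3708, 0.1471]
tool_rot: [-1.572, 0.008, -0.598]
force: [0.0, 0.2, -0.7]
finger_gap: 0.055
```

>>> {"op": "drive_tool", "data": {"plan": [{"dx": 0,"dy": 0,"dz": 0,"wx": 0,"wy": 0,"wz": 0,"fingers": 0.6},{"dx": 0,"dy": 0,"dz": 0,"wx": 0,"wy": 0,"wz": 0,"fingers": 0.6}]}}

```text
time: 13.85
ee_pos: [0.4593, -0.3713, 0.1494]
tool_rot: [-1.573, 0.004, -0.588]
force: [0.6, -0.2, -0.5]
finger_gap: 0.0552
```

Run:
```python
from h import *
s=bot.read_state(); print(s["time"],s["ee_pos"].round(4),s["tool_rot"].round(3),s["joint_positions"].round(2)); bars("wrist")
go([.453,-.379,.004],-124)
```

```text
13.85 [ 0.4593 -0.3713  0.1494] [-1.573  0.004 -0.588] [-0.81  0.53  1.44 -0.    1.17 -0.22]
wrist [314. 271.] [ 4.370e-01 -4.010e-01  2.700e-02  2.600e-02 -3.367e+01]
wrist [392. 267.] [ 4.9400e-01 -4.3500e-01  2.9000e-02  2.7000e-02 -4.6176e+01]
wrist [315. 213.] [ 4.6600e-01 -3.5900e-01  2.8000e-02  2.7000e-02  5.5423e+01]
wrist [409. 210.] [ 5.3000e-01 -4.0000e-01  2.9000e-02  2.8000e-02 -4.6137e+01]
wrist [410. 252.] [ 5.1300e-01 -4.3100e-01  9.0000e-03  5.0000e-03 -7.8023e+01]
wrist [315. 192.] [ 4.7500e-01 -3.4500e-01  2.6000e-02  4.0000e-03 -3.3707e+01]
wrist [414. 191.] [ 5.4200e-01 -3.8800e-01  2.6000e-02  4.0000e-03 -4.6501e+01]
whole [ 4.520e-01 -3.790e-01  8.400e-02  2.900e-02  5.538e+01]
whole [ 5.1300e-01 -4.1600e-01  8.4000e-02  3.2000e-02  4.3858e+01]
d [-0.003  0.729 -0.048] w [ 0.0007  0.0014 -0.001 ] from [ 0.4594 -0.3715  0.1498]
```

View pics/b_wrist.png

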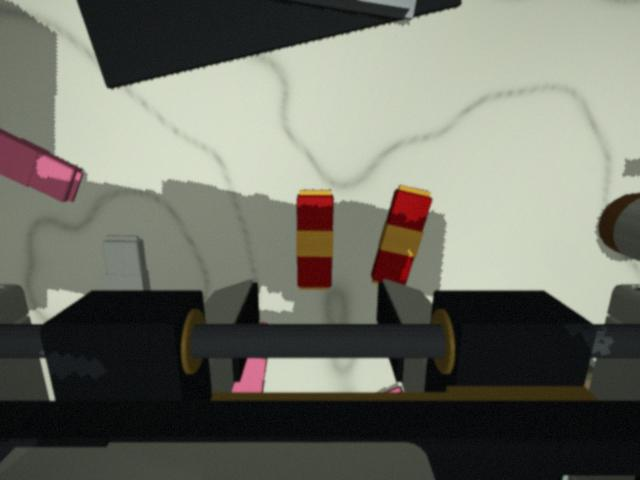

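>>> {"op": "drive_tool", "data": {"plan": [{"dx": -0.007,"dy": 0.25,"dz": -0.046,"wx": 0,"wy": 0.003,"wz": 0,"fingers": 0.5},{"dx": -0.007,"dy": 0.5,"dz": -0.046,"wx": 0,"wy": 0.003,"wz": 0,"fingers": 0.5},{"dx": -0.007,"dy": 0.66,"dz": -0.046,"wx": 0,"wy": 0.003,"wz": 0,"fingers": 0.5},{"dx": -0.007,"dy": 0.725,"dz": -0.046,"wx": 0,"wy": 0.003,"wz": 0,"fingers": 0.5},{"dx": -0.007,"dy": 0.725,"dz": -0.046,"wx": 0,"wy": 0.003,"wz": 0,"fingers": 0.5},{"dx": -0.007,"dy": 0.725,"dz": -0.046,"wx": 0,"wy": 0.003,"wz": 0,"fingers": 0.2},{"dx": -0.007,"dy": 0.725,"dz": -0.046,"wx": 0,"wy": 0.003,"wz": 0,"fingers": 0.2},{"dx": -0.007,"dy": 0.725,"dz": -0.046,"wx": 0,"wy": 0.003,"wz": 0,"fingers": 0.2}], "newtons": 25}}

```text
time: 14.9
ee_pos: [0.4535, -0.3793, 0.007]
tool_rot: [-1.574, -0.0, -0.601]
force: [-0.8, 0.5, 6.1]
finger_gap: 0.0296
```

>>> {"op": "drive_tool", "data": {"plan": [{"dx": 0,"dy": 0,"dz": 0,"wx": 0,"wy": 0,"wz": 0,"fingers": 0.1},{"dx": 0,"dy": 0,"dz": 0,"wx": 0,"wy": 0,"wz": 0,"fingers": 0.1},{"dx": 0,"dy": -0.2,"dz": 0,"wx": 0,"wy": 0,"wz": 0,"fingers": 0.1},{"dx": 0,"dy": -0.5,"dz": 0,"wx": 0,"wy": 0,"wz": 0,"fingers": 0.1},{"dx": 0,"dy": -0.8,"dz": 0,"wx": 0,"wy": 0,"wz": 0,"fingers": 0.1},{"dx": 0,"dy": -1,"dz": 0,"wx": 0,"wy": 0,"wz": 0,"fingers": 0.1},{"dx": 0,"dy": -1,"dz": 0,"wx": 0,"wy": 0,"wz": 0,"fingers": 0.1}]}}

```text
time: 15.78
ee_pos: [0.4548, -0.3798, 0.2097]
tool_rot: [-1.575, -0.006, -0.601]
force: [0.4, -0.7, -1.0]
finger_gap: 0.0297
```

Run:
```python
from h import *
s=bot.read_state(); print(s["time"],s["ee_pos"].round(4),s["tool_rot"].round(3),s["joint_positions"].round(2),s["finger_gap"])
p=s["ee_pos"].copy(); Rr=R.from_euler("xyz",s["tool_rot"])
for q,h in [((.43,-.22,.22),-135),((.43,-.05,.22),-145),((.43,.12,.22),-156),((.42,.27,.22),-156),((.495,.41,.22),-156)]:
    Rr=go(q,h,R0=Rr,p0=p); p=np.array(q)
```

```text
15.775 [ 0.4548 -0.3798  0.2097] [-1.575 -0.006 -0.601] [-0.82  0.48  1.36 -0.    1.3  -0.22] 0.029713410128941596
d [-0.554 -0.057  0.589] w [0.0011 0.0587 0.002 ] from [ 0.4548 -0.3798  0.2097]
d [-0.601  0.     0.601] w [-0.      0.0556 -0.    ] from [ 0.43 -0.22  0.22]
d [-0.696 -0.     0.488] w [0.     0.0611 0.    ] from [ 0.43 -0.05  0.22]
d [-0.705  0.     0.259] w [0. 0. 0.] from [0.43 0.12 0.22]
d [-0.487  0.     0.627] w [0. 0. 0.] from [0.42 0.27 0.22]
```

>>> {"op": "drive_tool", "data": {"plan": [{"dx": -0.15,"dy": -0.02,"dz": 0.15,"wx": 0,"wy": 0.015,"wz": 0,"fingers": 0.1},{"dx": -0.33,"dy": -0.04,"dz": 0.35,"wx": 0,"wy": 0.035,"wz": 0,"fingers": 0.1},{"dx": -0.554,"dy": -0.057,"dz": 0.589,"wx": 0,"wy": 0.059,"wz": 0,"fingers": 0.1}]}}

```text
time: 16.15
ee_pos: [0.4284, -0.2202, 0.2154]
tool_rot: [-1.574, 0.004, -0.79]
force: [1.0, 1.1, -0.3]
finger_gap: 0.0294
```

>>> {"op": "drive_tool", "data": {"plan": [{"dx": -0.2,"dy": 0,"dz": 0.2,"wx": 0,"wy": 0.018,"wz": 0,"fingers": 0.1},{"dx": -0.4,"dy": 0,"dz": 0.4,"wx": 0,"wy": 0.037,"wz": 0,"fingers": 0.1},{"dx": -0.601,"dy": 0,"dz": 0.601,"wx": 0,"wy": 0.056,"wz": 0,"fingers": 0.1}]}}

```text
time: 16.52
ee_pos: [0.4286, -0.0499, 0.2156]
tool_rot: [-1.575, 0.002, -0.965]
force: [0.8, -0.2, -1.3]
finger_gap: 0.0297
```

>>> {"op": "drive_tool", "data": {"plan": [{"dx": -0.23,"dy": 0,"dz": 0.16,"wx": 0,"wy": 0.02,"wz": 0,"fingers": 0.1},{"dx": -0.46,"dy": 0,"dz": 0.32,"wx": 0,"wy": 0.04,"wz": 0,"fingers": 0.1},{"dx": -0.696,"dy": 0,"dz": 0.488,"wx": 0,"wy": 0.061,"wz": 0,"fingers": 0.1}]}}

```text
time: 16.9
ee_pos: [0.4291, 0.1199, 0.2155]
tool_rot: [-1.575, 0.001, -1.157]
force: [0.2, -0.9, 0.6]
finger_gap: 0.0293
```

>>> {"op": "drive_tool", "data": {"plan": [{"dx": -0.23,"dy": 0,"dz": 0.085,"wx": 0,"wy": 0,"wz": 0,"fingers": 0.1},{"dx": -0.46,"dy": 0,"dz": 0.17,"wx": 0,"wy": 0,"wz": 0,"fingers": 0.1},{"dx": -0.705,"dy": 0,"dz": 0.259,"wx": 0,"wy": 0,"wz": 0,"fingers": 0.1},{"dx": -0.705,"dy": 0,"dz": 0.259,"wx": 0,"wy": 0,"wz": 0,"fingers": 0.1},{"dx": -0.705,"dy": 0,"dz": 0.259,"wx": 0,"wy": 0,"wz": 0,"fingers": 0.1}]}}

```text
time: 17.52
ee_pos: [0.4197, 0.2677, 0.2153]
tool_rot: [-1.576, -0.0, -1.153]
force: [0.0, -0.9, -0.5]
finger_gap: 0.0295
```

Run:
```python
from h import *
s=bot.read_state(); print(s["time"],s["ee_pos"].round(4),s["tool_rot"].round(3),s["joint_positions"].round(2),s["finger_gap"])
f=grab_frame("wrist"); cv2.imwrite("pics/w6.png",f[:,:,::-1]); b=grab_frame("side"); a=grab_frame("scene")
c=calibration("wrist"); print(c["camera_from_world"].round(3).tolist())
cv2.imwrite("pics/v6.png",np.vstack([np.hstack([cv2.resize(f,(480,360)),cv2.resize(b[250:460,130:317],(320,360))]),cv2.resize(a[0:160,300:512],(320,240)).repeat(1,1) if 0 else np.hstack([cv2.resize(a[60:220,360:572],(318,240)),cv2.resize(b[180:420,140:400],(260,240)),np.zeros((240,222,3),np.uint8)])])[:,:,::-1])
```

```text
17.525 [0.4197 0.2677 0.2153] [-1.576 -0.    -1.153] [ 0.41  0.31  1.61 -0.    1.23  1.57] 0.029517341043540347
[[0.403, -0.915, -0.001, 0.074], [-0.879, -0.388, 0.278, 0.442], [-0.255, -0.112, -0.96, 0.517], [0.0, 0.0, 0.0, 1.0]]
```

View pics/v6.png

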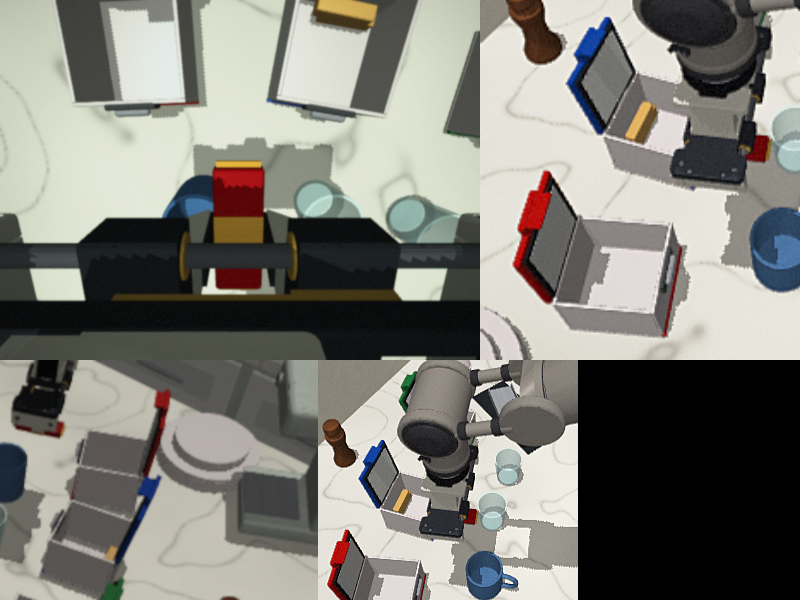

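Run:
```python
from h import *
c=calibration("wrist")
for n,ps in [("red",[(72,102),(186,102)]),("blue",[(268,101),(384,115)])]:
    P=[ray(c,u/.75,v/.75,.095)[:2] for u,v in ps]; d=P[1]-P[0]; L=np.linalg.norm(d); d/=L; n_=np.array([-d[1],d[0]]); m=(P[0]+P[1])/2
    print(n,P,L,m+n_*.06,np.degrees(np.arctan2(n_[1],n_[0])))
go([.495,.408,.215],-156)
```

```text
red [array([0.42403822, 0.44309532]), array([0.46846786, 0.34231848])] 0.11013612065513835 [0.50115429 0.4169113 ] 23.791318765153267
blue [array([0.50125186, 0.27025677]), array([0.53512486, 0.16082135])] 0.11455779949771845 [0.5755055  0.23328015] 17.19860418156182
d [-0.495  0.003  0.625] w [ 0.0012 -0.0013 -0.0001] from [0.4205 0.267  0.2161]
```

>>> {"op": "drive_tool", "data": {"plan": [{"dx": -0.17,"dy": 0,"dz": 0.21,"wx": 0,"wy": 0,"wz": 0,"fingers": 0.1},{"dx": -0.34,"dy": 0,"dz": 0.42,"wx": 0,"wy": 0,"wz": 0,"fingers": 0.1},{"dx": -0.513,"dy": 0,"dz": 0.633,"wx": 0,"wy": 0,"wz": 0,"fingers": 0.1},{"dx": -0.513,"dy": 0,"dz": 0.633,"wx": 0,"wy": 0,"wz": 0,"fingers": 0.1},{"dx": -0.513,"dy": 0.25,"dz": 0.633,"wx": 0,"wy": 0,"wz": 0,"fingers": 0.1},{"dx": -0.513,"dy": 0.5,"dz": 0.633,"wx": 0,"wy": 0,"wz": 0,"fingers": 0.1},{"dx": -0.513,"dy": 0.7,"dz": 0.633,"wx": 0,"wy": 0,"wz": 0,"fingers": 0.1},{"dx": -0.513,"dy": 0.72,"dz": 0.633,"wx": 0,"wy": 0,"wz": 0,"fingers": 0.1}]}}

```text
time: 18.68
ee_pos: [0.4927, 0.4103, 0.0694]
tool_rot: [-1.58, -0.001, -1.156]
force: [0.7, 0.5, -0.1]
finger_gap: 0.0295
```

>>> {"op": "drive_tool", "data": {"plan": [{"dx": 0,"dy": 0,"dz": 0,"wx": 0,"wy": 0,"wz": 0,"fingers": 0.45},{"dx": 0,"dy": 0,"dz": 0,"wx": 0,"wy": 0,"wz": 0,"fingers": 0.45},{"dx": 0,"dy": 0,"dz": 0,"wx": 0,"wy": 0,"wz": 0,"fingers": 0.45},{"dx": 0,"dy": -0.25,"dz": 0,"wx": 0,"wy": 0,"wz": 0,"fingers": 0.45},{"dx": 0,"dy": -0.5,"dz": 0,"wx": 0,"wy": 0,"wz": 0,"fingers": 0.45},{"dx": 0,"dy": -0.75,"dz": 0,"wx": 0,"wy": 0,"wz": 0,"fingers": 0.45},{"dx": 0.25,"dy": -0.75,"dz": -0.31,"wx": 0,"wy": 0,"wz": 0,"fingers": 0.45},{"dx": 0.5,"dy": -0.75,"dz": -0.63,"wx": 0,"wy": 0,"wz": 0,"fingers": 0.45}]}}

```text
time: 19.68
ee_pos: [0.4364, 0.3015, 0.2236]
tool_rot: [-1.571, 0.0, -1.153]
force: [1.5, -0.9, 0.4]
finger_gap: 0.0415
```

Run:
```python
from h import *
s=bot.read_state(); print(s["time"],s["ee_pos"].round(4),s["tool_rot"].round(3)); bars("scene"); bars("side")
p=s["ee_pos"].copy(); Rr=R.from_euler("xyz",s["tool_rot"])
for q,h in [((.43,.10,.22),-150),((.43,-.08,.22),-144),((.46,-.25,.20),-140),((.514,-.417,.15),-137)]:
    Rr=go(q,h,R0=Rr,p0=p); p=np.array(q)
```

```text
19.675 [0.4364 0.3015 0.2236] [-1.571  0.    -1.153]
scene [217. 346.] [ 4.9800e-01 -4.3800e-01  3.0000e-02  2.7000e-02 -4.3293e+01]
scene [240. 345.] [ 5.3400e-01 -4.0300e-01  2.9000e-02  2.9000e-02 -4.9258e+01]
scene [228. 344.] [ 5.1400e-01 -4.1800e-01  2.9000e-02  2.0000e-02 -4.3354e+01]
whole [ 8.270e-01 -5.040e-01  9.900e-02  2.600e-02  4.064e+01]
whole [ 5.1600e-01 -4.2000e-01  8.3000e-02  3.1000e-02  4.0742e+01]
side [349. 136.] [ 7.2700e-01 -6.1300e-01  4.5000e-02  3.4000e-02 -4.9884e+01]
whole [ 0.498  0.415  0.076  0.032 25.836]
d [ 0.908  0.018 -0.438] w [-0.0001 -0.0337 -0.0001] from [0.4364 0.3015 0.2236]
d [ 0.779 -0.    -0.45 ] w [-0.     -0.0333  0.    ] from [0.43 0.1  0.22]
d [ 0.776  0.1   -0.378] w [ 0.     -0.0222  0.    ] from [ 0.43 -0.08  0.22]
d [ 0.813  0.25  -0.33 ] w [ 0.     -0.0167 -0.    ] from [ 0.46 -0.25  0.2 ]
```

>>> {"op": "drive_tool", "data": {"plan": [{"dx": 0.25,"dy": 0,"dz": -0.1,"wx": 0,"wy": -0.01,"wz": 0,"fingers": 0.5},{"dx": 0.5,"dy": 0,"dz": -0.2,"wx": 0,"wy": -0.02,"wz": 0,"fingers": 0.5},{"dx": 0.745,"dy": 0,"dz": -0.29,"wx": 0,"wy": -0.034,"wz": 0,"fingers": 0.5}]}}

```text
time: 20.15
ee_pos: [0.4444, 0.1415, 0.2234]
tool_rot: [-1.571, -0.0, -1.045]
force: [0.9, 0.5, -0.4]
finger_gap: 0.0457
```

>>> {"op": "drive_tool", "data": {"plan": [{"dx": 0.26,"dy": 0,"dz": -0.15,"wx": 0,"wy": -0.011,"wz": 0,"fingers": 0.5},{"dx": 0.52,"dy": 0,"dz": -0.3,"wx": 0,"wy": -0.022,"wz": 0,"fingers": 0.5},{"dx": 0.779,"dy": 0,"dz": -0.45,"wx": 0,"wy": -0.033,"wz": 0,"fingers": 0.5}]}}

```text
time: 20.52
ee_pos: [0.4445, -0.0391, 0.2237]
tool_rot: [-1.572, -0.001, -0.942]
force: [0.2, -0.1, 0.1]
finger_gap: 0.0459
```

>>> {"op": "drive_tool", "data": {"plan": [{"dx": 0.26,"dy": 0,"dz": -0.125,"wx": 0,"wy": -0.007,"wz": 0,"fingers": 0.5},{"dx": 0.52,"dy": 0.05,"dz": -0.25,"wx": 0,"wy": -0.015,"wz": 0,"fingers": 0.5},{"dx": 0.776,"dy": 0.1,"dz": -0.378,"wx": 0,"wy": -0.022,"wz": 0,"fingers": 0.5}]}}

```text
time: 20.9
ee_pos: [0.4746, -0.2095, 0.2036]
tool_rot: [-1.572, -0.002, -0.874]
force: [0.8, 0.6, -1.0]
finger_gap: 0.0461
```

>>> {"op": "drive_tool", "data": {"plan": [{"dx": 0.27,"dy": 0,"dz": -0.11,"wx": 0,"wy": -0.006,"wz": 0,"fingers": 0.5},{"dx": 0.54,"dy": 0.05,"dz": -0.22,"wx": 0,"wy": -0.011,"wz": 0,"fingers": 0.5},{"dx": 0.813,"dy": 0.25,"dz": -0.33,"wx": 0,"wy": -0.017,"wz": 0,"fingers": 0.5},{"dx": 0.813,"dy": 0.25,"dz": -0.33,"wx": 0,"wy": -0.017,"wz": 0,"fingers": 0.5},{"dx": 0.813,"dy": 0.25,"dz": -0.33,"wx": 0,"wy": -0.017,"wz": 0,"fingers": 0.5}]}}

```text
time: 21.52
ee_pos: [0.5273, -0.3744, 0.1526]
tool_rot: [-1.573, 0.002, -0.822]
force: [-0.4, 0.0, -0.2]
finger_gap: 0.0459
```

Run:
```python
from h import *
s=bot.read_state(); print(s["time"],s["ee_pos"].round(4),s["tool_rot"].round(3)); bars("wrist")
go([.513,-.416,.004],-136.5)
```

```text
21.525 [ 0.5273 -0.3744  0.1526] [-1.573  0.002 -0.822]
wrist [341. 301.] [ 4.9400e-01 -4.3500e-01  2.8000e-02  2.6000e-02 -4.6998e+01]
wrist [342. 245.] [ 5.3200e-01 -4.0000e-01  2.9000e-02  2.7000e-02  4.3344e+01]
wrist [577. 384.] [ 5.8500e-01 -6.5500e-01  3.0000e-02  2.0000e-02  8.9046e+01]
wrist [342. 275.] [ 5.1200e-01 -4.1800e-01  3.1000e-02  2.0000e-02 -4.7002e+01]
wrist [618. 145.] [ 7.3400e-01 -5.0100e-01  3.6000e-02  2.3000e-02 -3.3496e+01]
whole [ 5.1400e-01 -4.1600e-01  8.3000e-02  2.9000e-02  4.3302e+01]
whole [ 6.9800e-01 -5.6800e-01  6.4000e-02  2.3000e-02  5.6504e+01]
d [ 0.105  0.749 -0.195] w [ 0.0007 -0.003  -0.0001] from [ 0.5276 -0.3738  0.1536]
```

>>> {"op": "drive_tool", "data": {"plan": [{"dx": 0.105,"dy": 0.15,"dz": -0.195,"wx": 0,"wy": -0.003,"wz": 0,"fingers": 0.5},{"dx": 0.105,"dy": 0.4,"dz": -0.195,"wx": 0,"wy": -0.003,"wz": 0,"fingers": 0.5},{"dx": 0.105,"dy": 0.65,"dz": -0.195,"wx": 0,"wy": -0.003,"wz": 0,"fingers": 0.5},{"dx": 0.105,"dy": 0.745,"dz": -0.195,"wx": 0,"wy": -0.003,"wz": 0,"fingers": 0.5},{"dx": 0.105,"dy": 0.745,"dz": -0.195,"wx": 0,"wy": -0.003,"wz": 0,"fingers": 0.5},{"dx": 0.105,"dy": 0.745,"dz": -0.195,"wx": 0,"wy": -0.003,"wz": 0,"fingers": 0.2},{"dx": 0.105,"dy": 0.745,"dz": -0.195,"wx": 0,"wy": -0.003,"wz": 0,"fingers": 0.2},{"dx": 0.105,"dy": 0.745,"dz": -0.195,"wx": 0,"wy": -0.003,"wz": 0,"fingers": 0.2}]}}

```text
time: 22.58
ee_pos: [0.5135, -0.4172, 0.006]
tool_rot: [-1.573, -0.002, -0.812]
force: [-0.7, 1.5, 6.9]
finger_gap: 0.0294
```

>>> {"op": "drive_tool", "data": {"plan": [{"dx": 0,"dy": 0,"dz": 0,"wx": 0,"wy": 0,"wz": 0,"fingers": 0.1},{"dx": 0,"dy": 0,"dz": 0,"wx": 0,"wy": 0,"wz": 0,"fingers": 0.1},{"dx": 0,"dy": -0.2,"dz": 0,"wx": 0,"wy": 0,"wz": 0,"fingers": 0.1},{"dx": 0,"dy": -0.5,"dz": 0,"wx": 0,"wy": 0,"wz": 0,"fingers": 0.1},{"dx": 0,"dy": -0.8,"dz": 0,"wx": 0,"wy": 0,"wz": 0,"fingers": 0.1},{"dx": 0,"dy": -1,"dz": 0,"wx": 0,"wy": 0,"wz": 0,"fingers": 0.1},{"dx": 0,"dy": -1,"dz": 0,"wx": 0,"wy": 0,"wz": 0,"fingers": 0.1}]}}

```text
time: 23.45
ee_pos: [0.5144, -0.4176, 0.2088]
tool_rot: [-1.573, -0.008, -0.812]
force: [0.2, -0.1, -1.4]
finger_gap: 0.0295
```

Run:
```python
from h import *
s=bot.read_state(); print(s["time"],s["ee_pos"].round(4),s["tool_rot"].round(3),s["joint_positions"].round(2),s["finger_gap"]); bars("scene")
p=s["ee_pos"].copy(); Rr=R.from_euler("xyz",s["tool_rot"])
for q,h in [((.46,-.25,.22),-140),((.43,-.08,.22),-144),((.43,.10,.22),-150),((.42,.27,.22),-156)]:
    Rr=go(q,h,R0=Rr,p0=p); p=np.array(q)
```

```text
23.45 [ 0.5144 -0.4176  0.2088] [-1.573 -0.008 -0.812] [-0.8   0.61  1.13 -0.    1.39  0.02] 0.029501188905323685
scene [232. 302.] [ 4.4000e-01 -3.3800e-01  3.6000e-02  1.6000e-02 -4.4029e+01]
scene [419. 472.] [ 0.992 -0.361  0.044  0.006 -0.221]
whole [ 8.270e-01 -5.040e-01  9.900e-02  2.600e-02  4.064e+01]
d [-0.795 -0.063  0.379] w [0.0007 0.0194 0.0025] from [ 0.5144 -0.4176  0.2088]
d [-0.748  0.     0.431] w [0.     0.0222 0.    ] from [ 0.46 -0.25  0.22]
d [-0.728  0.     0.529] w [ 0.      0.0333 -0.    ] from [ 0.43 -0.08  0.22]
d [-0.761  0.     0.382] w [0.     0.0333 0.    ] from [0.43 0.1  0.22]
```

>>> {"op": "drive_tool", "data": {"plan": [{"dx": -0.26,"dy": -0.02,"dz": 0.12,"wx": 0,"wy": 0.006,"wz": 0,"fingers": 0.1},{"dx": -0.52,"dy": -0.04,"dz": 0.25,"wx": 0,"wy": 0.013,"wz": 0,"fingers": 0.1},{"dx": -0.795,"dy": -0.063,"dz": 0.379,"wx": 0,"wy": 0.019,"wz": 0,"fingers": 0.1}]}}

```text
time: 23.88
ee_pos: [0.4572, -0.2467, 0.2144]
tool_rot: [-1.574, 0.005, -0.873]
force: [0.9, 1.1, -0.1]
finger_gap: 0.03
```

>>> {"op": "drive_tool", "data": {"plan": [{"dx": -0.25,"dy": 0,"dz": 0.14,"wx": 0,"wy": 0.007,"wz": 0,"fingers": 0.1},{"dx": -0.5,"dy": 0,"dz": 0.28,"wx": 0,"wy": 0.014,"wz": 0,"fingers": 0.1},{"dx": -0.748,"dy": 0,"dz": 0.431,"wx": 0,"wy": 0.022,"wz": 0,"fingers": 0.1}]}}

```text
time: 24.25
ee_pos: [0.4268, -0.0769, 0.2149]
tool_rot: [-1.575, 0.003, -0.942]
force: [0.1, 0.4, -0.6]
finger_gap: 0.0296
```

>>> {"op": "drive_tool", "data": {"plan": [{"dx": -0.24,"dy": 0,"dz": 0.18,"wx": 0,"wy": 0.011,"wz": 0,"fingers": 0.1},{"dx": -0.48,"dy": 0,"dz": 0.35,"wx": 0,"wy": 0.022,"wz": 0,"fingers": 0.1},{"dx": -0.728,"dy": 0,"dz": 0.529,"wx": 0,"wy": 0.033,"wz": 0,"fingers": 0.1}]}}

```text
time: 24.62
ee_pos: [0.4268, 0.1028, 0.2148]
tool_rot: [-1.576, 0.002, -1.046]
force: [1.5, 0.0, -0.6]
finger_gap: 0.0294
```

>>> {"op": "drive_tool", "data": {"plan": [{"dx": -0.25,"dy": 0,"dz": 0.13,"wx": 0,"wy": 0.011,"wz": 0,"fingers": 0.1},{"dx": -0.5,"dy": 0,"dz": 0.25,"wx": 0,"wy": 0.022,"wz": 0,"fingers": 0.1},{"dx": -0.761,"dy": 0,"dz": 0.382,"wx": 0,"wy": 0.033,"wz": 0,"fingers": 0.1},{"dx": -0.761,"dy": 0,"dz": 0.382,"wx": 0,"wy": 0.033,"wz": 0,"fingers": 0.1},{"dx": -0.761,"dy": 0,"dz": 0.382,"wx": 0,"wy": 0.033,"wz": 0,"fingers": 0.1}]}}

```text
time: 25.25
ee_pos: [0.4168, 0.2706, 0.2147]
tool_rot: [-1.577, -0.0, -1.147]
force: [0.1, -0.4, -0.9]
finger_gap: 0.0301
```

Run:
```python
from h import *
s=bot.read_state(); print(s["time"],s["ee_pos"].round(4),s["tool_rot"].round(3),s["finger_gap"])
f=grab_frame("wrist"); cv2.imwrite("pics/w7.png",f[:,:,::-1])
go([.495,.412,.215],-156); go([.495,.412,.09],-156)
```

```text
25.25 [0.4168 0.2706 0.2147] [-1.577 -0.    -1.147] 0.03014928044917746
d [-0.488 -0.004  0.646] w [ 0.0017  0.0011 -0.    ] from [0.4172 0.2701 0.215 ]
d [-0.488  0.621  0.649] w [ 0.0017  0.0011 -0.    ] from [0.4172 0.2701 0.215 ]
```

>>> {"op": "drive_tool", "data": {"plan": [{"dx": -0.17,"dy": 0,"dz": 0.21,"wx": 0,"wy": 0,"wz": 0,"fingers": 0.1},{"dx": -0.34,"dy": 0,"dz": 0.42,"wx": 0,"wy": 0,"wz": 0,"fingers": 0.1},{"dx": -0.488,"dy": 0,"dz": 0.646,"wx": 0,"wy": 0,"wz": 0,"fingers": 0.1},{"dx": -0.488,"dy": 0,"dz": 0.646,"wx": 0,"wy": 0,"wz": 0,"fingers": 0.1},{"dx": -0.488,"dy": 0.25,"dz": 0.646,"wx": 0,"wy": 0,"wz": 0,"fingers": 0.1},{"dx": -0.488,"dy": 0.5,"dz": 0.646,"wx": 0,"wy": 0,"wz": 0,"fingers": 0.1},{"dx": -0.488,"dy": 0.63,"dz": 0.646,"wx": 0,"wy": 0,"wz": 0,"fingers": 0.1},{"dx": -0.488,"dy": 0.63,"dz": 0.646,"wx": 0,"wy": 0,"wz": 0,"fingers": 0.1}]}}

```text
time: 26.3
ee_pos: [0.4941, 0.4102, 0.0876]
tool_rot: [-1.579, -0.001, -1.15]
force: [-0.0, -0.3, 0.3]
finger_gap: 0.0297
```

>>> {"op": "drive_tool", "data": {"plan": [{"dx": 0,"dy": 0,"dz": 0,"wx": 0,"wy": 0,"wz": 0,"fingers": 0.45},{"dx": 0,"dy": 0,"dz": 0,"wx": 0,"wy": 0,"wz": 0,"fingers": 0.45},{"dx": 0,"dy": 0,"dz": 0,"wx": 0,"wy": 0,"wz": 0,"fingers": 0.45},{"dx": 0,"dy": -0.25,"dz": -0.05,"wx": 0,"wy": 0,"wz": 0,"fingers": 0.45},{"dx": 0,"dy": -0.5,"dz": -0.1,"wx": 0,"wy": 0,"wz": 0,"fingers": 0.45},{"dx": 0,"dy": -0.75,"dz": -0.2,"wx": 0,"wy": 0,"wz": 0,"fingers": 0.45},{"dx": 0,"dy": -1,"dz": -0.3,"wx": 0,"wy": 0,"wz": 0,"fingers": 0.45},{"dx": 0,"dy": -1,"dz": -0.5,"wx": 0,"wy": 0,"wz": 0,"fingers": 0.45}]}}

```text
time: 27.3
ee_pos: [0.4058, 0.3732, 0.2948]
tool_rot: [-1.564, 0.002, -1.148]
force: [0.4, -1.0, -0.6]
finger_gap: 0.0413
```

>>> {"op": "drive_tool", "data": {"plan": [{"dx": 0,"dy": 0,"dz": 0,"wx": 0,"wy": -0.058,"wz": 0,"fingers": 1},{"dx": 0,"dy": 0,"dz": 0,"wx": 0,"wy": -0.116,"wz": 0,"fingers": 1},{"dx": 0,"dy": 0,"dz": 0,"wx": 0,"wy": -0.174,"wz": 0,"fingers": 1},{"dx": 0,"dy": 0,"dz": 0,"wx": 0,"wy": -0.232,"wz": 0,"fingers": 1},{"dx": 0,"dy": 0,"dz": 0,"wx": 0,"wy": -0.29,"wz": 0,"fingers": 1},{"dx": 0,"dy": 0,"dz": 0,"wx": 0,"wy": -0.348,"wz": 0,"fingers": 1},{"dx": 0,"dy": 0,"dz": 0,"wx": 0,"wy": -0.406,"wz": 0,"fingers": 1},{"dx": 0,"dy": 0,"dz": 0,"wx": 0,"wy": -0.464,"wz": 0,"fingers": 1}]}}

```text
time: 28.3
ee_pos: [0.4043, 0.3723, 0.2905]
tool_rot: [-1.57, 0.002, 0.316]
force: [0.4, 0.5, 1.4]
finger_gap: 0.0919
```

```bash
cat >> h.py <<'E'
K={"red":(np.array([.500,.415]),23.8),"blue":(np.array([.577,.227]),17.),"green":(np.array([.637,-.003]),18.)}
def loc(k,x,y,z):
    c,a=K[k]; a=np.radians(a); return np.array([c[0]+x*np.cos(a)-y*np.sin(a),c[1]+x*np.sin(a)+y*np.cos(a),z])
E
python3 - <<'E'
from h import *
s=bot.read_state(); print(s["time"],s["ee_pos"].round(4),s["tool_rot"].round(3),s["finger_gap"])
a=grab_frame("scene"); b=grab_frame("side");f=grab_frame("wrist"); cv2.imwrite("pics/w8.png",f[:,:,::-1])
cv2.imwrite("pics/sc8.png",a[:,:,::-1]); cv2.imwrite("pics/si8.png",b[:,:,::-1])
cv2.imwrite("pics/v8.png",np.vstack([np.hstack([cv2.resize(f,(400,300)),cv2.resize(b[180:460,120:400],(400,300))]),np.hstack([cv2.resize(a[60:300,350:540],(400,300)),cv2.resize(a[220:400,180:420],(400,300))])])[:,:,::-1])
go(loc("red",.085,0,.28),-66.2)
E
```

```text
28.3 [0.4043 0.3723 0.2905] [-1.57   0.002  0.316] 0.09189881389775233
d [0.943 0.05  0.106] w [-0.0001 -0.0346 -0.0007] from [0.4043 0.3722 0.2904]
```

View pics/v8.png

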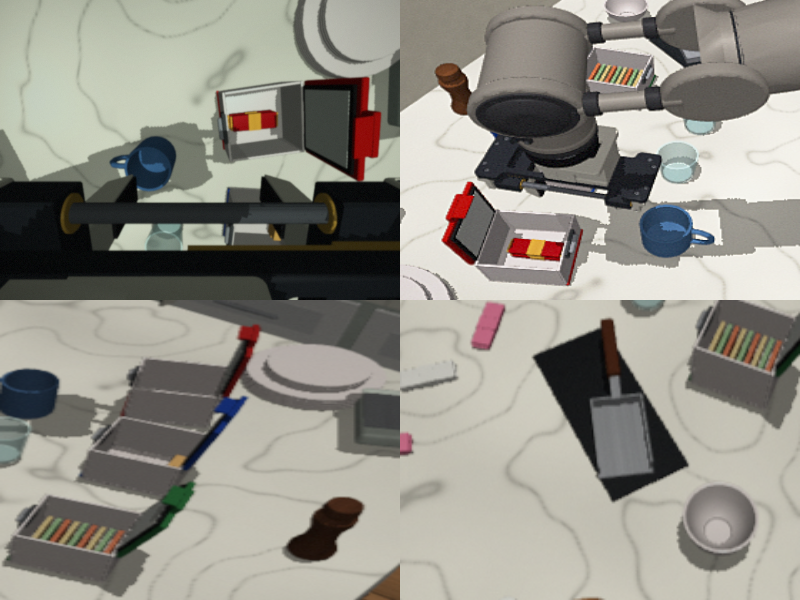

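>>> {"op": "drive_tool", "data": {"plan": [{"dx": 0.23,"dy": 0,"dz": 0.03,"wx": 0,"wy": -0.01,"wz": 0,"fingers": 1},{"dx": 0.46,"dy": 0,"dz": 0.06,"wx": 0,"wy": -0.02,"wz": 0,"fingers": 1},{"dx": 0.69,"dy": 0.02,"dz": 0.08,"wx": 0,"wy": -0.035,"wz": 0,"fingers": 1},{"dx": 0.918,"dy": 0.05,"dz": 0.106,"wx": 0,"wy": -0.035,"wz": 0,"fingers": 1},{"dx": 0.918,"dy": 0.05,"dz": 0.106,"wx": 0,"wy": -0.035,"wz": 0,"fingers": 1},{"dx": 0.918,"dy": 0.15,"dz": 0.106,"wx": 0,"wy": -0.035,"wz": 0,"fingers": 1},{"dx": 0.918,"dy": 0.3,"dz": 0.106,"wx": 0,"wy": -0.035,"wz": 0,"fingers": 1},{"dx": 0.918,"dy": 0.47,"dz": 0.106,"wx": 0,"wy": -0.035,"wz": 0,"fingers": 1}]}}

```text
time: 29.45
ee_pos: [0.5718, 0.4483, 0.1964]
tool_rot: [-1.57, 0.001, 0.417]
force: [-1.0, -0.6, 0.1]
finger_gap: 0.092
```

>>> {"op": "drive_tool", "data": {"plan": [{"dx": -0.1,"dy": 0,"dz": 0,"wx": 0,"wy": 0,"wz": 0,"fingers": 1},{"dx": -0.2,"dy": 0,"dz": 0,"wx": 0,"wy": 0,"wz": 0,"fingers": 1},{"dx": -0.3,"dy": 0,"dz": 0,"wx": 0,"wy": 0,"wz": 0,"fingers": 1},{"dx": -0.4,"dy": 0,"dz": 0,"wx": 0,"wy": 0,"wz": 0,"fingers": 1},{"dx": -0.5,"dy": 0,"dz": 0,"wx": 0,"wy": 0,"wz": 0,"fingers": 1},{"dx": -0.6,"dy": 0,"dz": 0,"wx": 0,"wy": 0,"wz": 0,"fingers": 1},{"dx": -0.7,"dy": 0,"dz": 0,"wx": 0,"wy": 0,"wz": 0,"fingers": 1},{"dx": -0.7,"dy": 0,"dz": 0,"wx": 0,"wy": 0,"wz": 0,"fingers": 1}]}}

```text
time: 30.45
ee_pos: [0.4431, 0.3909, 0.1973]
tool_rot: [-1.57, 0.002, 0.418]
force: [-0.1, 0.7, -0.2]
finger_gap: 0.0919
```

Run:
```python
from h import *
s=bot.read_state(); print(s["time"],s["ee_pos"].round(4),s["tool_rot"].round(3),s["finger_gap"],s["force"].round(1))
f=grab_frame("side"); cv2.imwrite("pics/si9.png",f[:,:,::-1]); c=calibration("side")
for k in blobs(f.copy(),(0,180,60),(8,255,255),60): print(k.reshape(-1,2).mean(0), cv2.contourArea(k),cv2.boundingRect(k))
print("tab shut px",proj(c,loc("red",-.068,0,.1)),"upright",proj(c,loc("red",.06,0,.225)))
go(loc("red",-.062,0,.14),-66.2)
```

```text
30.45 [0.4431 0.3909 0.1973] [-1.57   0.002  0.418] 0.09194638710091307 [-0.1  0.7 -0.2]
[226.24074074 413.64814815] 187.0 (219, 405, 16, 18)
[196.97790055 401.33149171] 1392.5 (170, 381, 56, 45)
tab shut px [239.81339988 402.28300714] upright [163.43089353 368.78551242]
d [-0.006  0.286 -0.004] w [-0.0002  0.001  -0.0003] from [0.4441 0.3912 0.1972]
```

>>> {"op": "drive_tool", "data": {"plan": [{"dx": 0,"dy": 0,"dz": 0,"wx": 0,"wy": 0,"wz": 0,"fingers": 0},{"dx": 0,"dy": 0,"dz": 0,"wx": 0,"wy": 0,"wz": 0,"fingers": 0},{"dx": 0,"dy": 0,"dz": 0,"wx": 0,"wy": 0,"wz": 0,"fingers": 0},{"dx": 0,"dy": 0,"dz": 0,"wx": 0,"wy": 0,"wz": 0,"fingers": 0},{"dx": 0,"dy": 0.1,"dz": 0,"wx": 0,"wy": 0,"wz": 0,"fingers": 0},{"dx": 0,"dy": 0.2,"dz": 0,"wx": 0,"wy": 0,"wz": 0,"fingers": 0},{"dx": 0,"dy": 0.3,"dz": 0,"wx": 0,"wy": 0,"wz": 0,"fingers": 0},{"dx": 0,"dy": 0.36,"dz": 0,"wx": 0,"wy": 0,"wz": 0,"fingers": 0}]}}

```text
time: 31.5
ee_pos: [0.4442, 0.3909, 0.1227]
tool_rot: [-1.571, 0.004, 0.42]
force: [-0.0, 0.4, -0.3]
finger_gap: 0.0165
```

>>> {"op": "drive_tool", "data": {"plan": [{"dx": 0,"dy": 0.02,"dz": 0,"wx": 0,"wy": 0,"wz": 0,"fingers": 0},{"dx": 0,"dy": 0.04,"dz": 0,"wx": 0,"wy": 0,"wz": 0,"fingers": 0},{"dx": 0,"dy": 0.055,"dz": 0,"wx": 0,"wy": 0,"wz": 0,"fingers": 0},{"dx": 0,"dy": 0.07,"dz": 0,"wx": 0,"wy": 0,"wz": 0,"fingers": 0},{"dx": 0,"dy": 0.085,"dz": 0,"wx": 0,"wy": 0,"wz": 0,"fingers": 0}]}}

```text
time: 32.12
ee_pos: [0.4444, 0.3912, 0.1075]
tool_rot: [-1.57, 0.002, 0.42]
force: [-0.9, -0.5, 1.3]
finger_gap: 0.0002
```

>>> {"op": "drive_tool", "data": {"plan": [{"dx": 0,"dy": 0.01,"dz": 0,"wx": 0,"wy": 0,"wz": 0,"fingers": 0},{"dx": 0,"dy": 0.02,"dz": 0,"wx": 0,"wy": 0,"wz": 0,"fingers": 0}]}}

```text
time: 32.38
ee_pos: [0.4445, 0.3912, 0.1028]
tool_rot: [-1.57, 0.003, 0.42]
force: [-1.7, -1.9, 9.9]
finger_gap: 0.0002
```

>>> {"op": "drive_tool", "data": {"plan": [{"dx": 0,"dy": 0.01,"dz": 0,"wx": 0,"wy": 0,"wz": 0,"fingers": 0},{"dx": 0,"dy": 0.02,"dz": 0,"wx": 0,"wy": 0,"wz": 0,"fingers": 0}]}}

```text
time: 32.62
ee_pos: [0.4446, 0.3913, 0.1022]
tool_rot: [-1.57, 0.001, 0.42]
force: [-9.9, -7.0, 32.4]
finger_gap: 0.0005
```

>>> {"op": "drive_tool", "data": {"plan": [{"dx": 0,"dy": 0.005,"dz": 0,"wx": 0,"wy": 0,"wz": 0,"fingers": 0},{"dx": 0,"dy": 0.01,"dz": 0,"wx": 0,"wy": 0,"wz": 0,"fingers": 0}]}}

```text
time: 32.88
ee_pos: [0.4447, 0.3913, 0.102]
tool_rot: [-1.57, -0.0, 0.42]
force: [-11.6, -8.8, 39.7]
finger_gap: 0.0005
```

>>> {"op": "drive_tool", "data": {"plan": [{"dx": 0,"dy": -0.1,"dz": 0,"wx": 0,"wy": 0,"wz": 0,"fingers": 0},{"dx": 0,"dy": -0.35,"dz": 0,"wx": 0,"wy": 0,"wz": 0,"fingers": 0.5},{"dx": 0,"dy": -0.65,"dz": 0,"wx": 0,"wy": 0,"wz": 0,"fingers": 1},{"dx": 0,"dy": -0.95,"dz": 0,"wx": 0,"wy": 0,"wz": 0,"fingers": 1},{"dx": 0,"dy": -0.95,"dz": 0,"wx": 0,"wy": 0,"wz": 0,"fingers": 1}]}}

```text
time: 33.5
ee_pos: [0.4467, 0.3925, 0.2925]
tool_rot: [-1.568, -0.008, 0.42]
force: [-0.2, 0.3, -0.1]
finger_gap: 0.0356
```

Run:
```python
from h import *
s=bot.read_state(); print(s["time"],s["ee_pos"].round(4),s["tool_rot"].round(3),s["finger_gap"],s["force"].round(1))
f=grab_frame("side"); cv2.imwrite("pics/si10.png",f[:,:,::-1]);c=calibration("side")
w=grab_frame("wrist"); cv2.imwrite("pics/w10.png",w[:,:,::-1])
for k in blobs(f.copy(),(0,180,60),(8,255,255),60): print(k.reshape(-1,2).mean(0), cv2.contourArea(k),cv2.boundingRect(k))
print("tab end shut/ajar px",proj(c,loc("red",-.077,0,.1)),proj(c,loc("red",-.077,0,.111)))
go(loc("blue",-.03,0,.28),-73); 
go(loc("blue",.08,0,.28),-73)
cv2.imwrite("pics/v10.png",np.hstack([cv2.resize(f[330:460,130:300],(400,306)),cv2.resize(w,(400,306))])[:,:,::-1])
```

```text
33.5 [0.4467 0.3925 0.2925] [-1.568 -0.008  0.42 ] 0.035647367895861336 [-0.2  0.3 -0.1]
[216.57534247 408.62671233] 3182.0 (172, 375, 76, 71)
tab end shut/ajar px [244.12397841 402.82351017] [243.46171215 400.81573576]
d [ 0.119  0.033 -1.001] w [-0.0001  0.0392 -0.0008] from [0.445  0.3913 0.2868]
d [ 0.665  0.032 -1.068] w [-0.0001  0.0392 -0.0008] from [0.445  0.3913 0.2868]
```

View pics/v10.png

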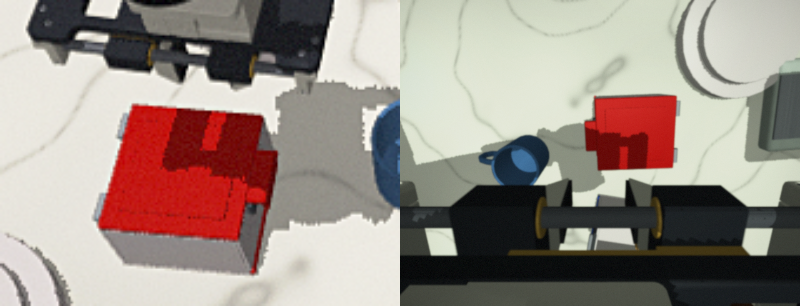

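>>> {"op": "drive_tool", "data": {"plan": [{"dx": 0.03,"dy": 0.02,"dz": -0.2,"wx": 0,"wy": 0.01,"wz": 0,"fingers": 1},{"dx": 0.06,"dy": 0.02,"dz": -0.4,"wx": 0,"wy": 0.02,"wz": 0,"fingers": 1},{"dx": 0.06,"dy": 0.02,"dz": -0.4,"wx": 0,"wy": 0.039,"wz": 0,"fingers": 1},{"dx": 0.06,"dy": 0.02,"dz": -0.4,"wx": 0,"wy": 0.039,"wz": 0,"fingers": 1}]}}

```text
time: 34.1
ee_pos: [0.4882, 0.3225, 0.2807]
tool_rot: [-1.571, 0.007, 0.297]
force: [0.6, -0.3, 0.5]
finger_gap: 0.084
```

Run:
```python
from h import *
s=bot.read_state(); print(s["time"],s["ee_pos"].round(4),s["tool_rot"].round(3),s["finger_gap"],s["force"].round(1))
w=grab_frame("wrist"); b=grab_frame("side"); c=calibration("wrist")
for k in blobs(w.copy(),(10,90,60),(28,255,255),60): print(k.reshape(-1,2).mean(0).round(), cv2.contourArea(k),rect(c,k,.025))
P=[proj(c,loc("blue",x,y,.095)).round() for x,y in ((-.06,.055),(.06,.055),(.06,-.055),(-.06,-.055))]; print(P)
cv2.imwrite("pics/v11.png",np.hstack([cv2.resize(w,(480,360)),cv2.resize(b[180:380,150:328],(320,360))])[:,:,::-1])
go(loc("blue",.08,0,.28),-73)
```

```text
34.1 [0.4882 0.3225 0.2807] [-1.571  0.007  0.297] 0.0840489434762409 [ 0.6 -0.3  0.5]
[360. 394.] 268.5 [6.1500e-01 9.3000e-02 2.0500e-01 9.0000e-03 1.7836e+01]
[122. 343.] 253.0 [ 3.0400e-01  7.9000e-02  8.5000e-02  1.5000e-02 -8.3489e+01]
[512. 343.] 340.0 [ 7.7400e-01  2.2700e-01  8.8000e-02  1.7000e-02 -6.0846e+01]
[400. 304.] 633.0 [ 6.2000e-01  2.3400e-01  5.6000e-02  2.2000e-02 -6.9792e+01]
[array([314., 278.]), array([435., 278.]), array([426., 374.]), array([314., 373.])]
d [ 0.684  0.003 -0.592] w [ 0.0001  0.0007 -0.0017] from [0.488  0.3232 0.2814]
```

View pics/v11.png

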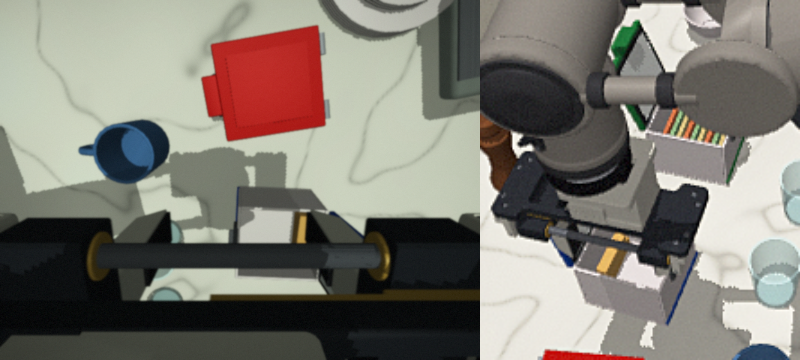

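Run:
```python
from h import *
Cw=dict(calibration("wrist")); Cw["camera_from_world"]=np.array([[0.403, -0.915, -0.001, 0.074], [-0.879, -0.388, 0.278, 0.442], [-0.255, -0.112, -0.96, 0.517], [0,0,0,1]])
w=cv2.imread("pics/w6.png")[:,:,::-1].copy(); s=cv2.imread("pics/si8.png")[:,:,::-1].copy(); s2=grab_frame("side"); cs=calibration("side")
for n,im,c in (("w",w,Cw),("s8",s,cs),("snow",s2,cs)):
  for k in blobs(im,(10,70,50),(28,255,255),60):
    for z in (.02,.036):
        r=rect(c,k,z)
        if .5<r[0]<.7 and .15<r[1]<.3: print(n,k.reshape(-1,2).mean(0).round(),cv2.contourArea(k),z,r)
```

```text
w [460.  17.] 2713.0 0.02 [ 6.2600e-01  2.2500e-01  7.2000e-02  2.9000e-02 -7.4562e+01]
w [460.  17.] 2713.0 0.036 [ 6.2000e-01  2.2800e-01  6.9000e-02  2.7000e-02 -7.4563e+01]
snow [223. 325.] 163.5 0.02 [ 6.2200e-01  2.3500e-01  4.4000e-02  3.1000e-02 -7.4193e+01]
snow [223. 325.] 163.5 0.036 [ 6.1400e-01  2.4100e-01  4.3000e-02  3.0000e-02 -7.4193e+01]
```

>>> {"op": "drive_tool", "data": {"plan": [{"dx": 0.2,"dy": 0,"dz": -0.18,"wx": 0,"wy": 0,"wz": 0,"fingers": 1},{"dx": 0.4,"dy": 0,"dz": -0.35,"wx": 0,"wy": 0,"wz": 0,"fingers": 1},{"dx": 0.6,"dy": 0,"dz": -0.5,"wx": 0,"wy": 0,"wz": 0,"fingers": 1},{"dx": 0.684,"dy": 0,"dz": -0.592,"wx": 0,"wy": 0,"wz": 0,"fingers": 1},{"dx": 0.684,"dy": 0,"dz": -0.592,"wx": 0,"wy": 0,"wz": 0,"fingers": 1},{"dx": 0.684,"dy": 0.12,"dz": -0.592,"wx": 0,"wy": 0,"wz": 0,"fingers": 1},{"dx": 0.684,"dy": 0.27,"dz": -0.592,"wx": 0,"wy": 0,"wz": 0,"fingers": 1},{"dx": 0.684,"dy": 0.42,"dz": -0.592,"wx": 0,"wy": 0,"wz": 0,"fingers": 1}]}}

```text
time: 35.25
ee_pos: [0.6523, 0.2514, 0.1978]
tool_rot: [-1.57, 0.003, 0.299]
force: [0.1, -0.3, 1.1]
finger_gap: 0.0918
```

>>> {"op": "drive_tool", "data": {"plan": [{"dx": -0.1,"dy": 0,"dz": 0,"wx": 0,"wy": 0,"wz": 0,"fingers": 1},{"dx": -0.2,"dy": 0,"dz": 0,"wx": 0,"wy": 0,"wz": 0,"fingers": 1},{"dx": -0.3,"dy": 0,"dz": 0,"wx": 0,"wy": 0,"wz": 0,"fingers": 1},{"dx": -0.4,"dy": 0,"dz": 0,"wx": 0,"wy": 0,"wz": 0,"fingers": 1},{"dx": -0.5,"dy": 0,"dz": 0,"wx": 0,"wy": 0,"wz": 0,"fingers": 1},{"dx": -0.6,"dy": 0,"dz": 0,"wx": 0,"wy": 0,"wz": 0,"fingers": 1},{"dx": -0.7,"dy": 0,"dz": 0,"wx": 0,"wy": 0,"wz": 0,"fingers": 1},{"dx": -0.7,"dy": 0,"dz": 0,"wx": 0,"wy": 0,"wz": 0,"fingers": 1}]}}

```text
time: 36.25
ee_pos: [0.518, 0.2098, 0.1994]
tool_rot: [-1.57, 0.003, 0.299]
force: [0.7, 0.6, 0.4]
finger_gap: 0.092
```

>>> {"op": "drive_tool", "data": {"plan": [{"dx": 0,"dy": 0,"dz": 0,"wx": 0,"wy": 0,"wz": 0,"fingers": 0},{"dx": 0,"dy": 0,"dz": 0,"wx": 0,"wy": 0,"wz": 0,"fingers": 0},{"dx": 0,"dy": 0,"dz": 0,"wx": 0,"wy": 0,"wz": 0,"fingers": 0},{"dx": 0,"dy": 0,"dz": 0,"wx": 0,"wy": 0,"wz": 0,"fingers": 0},{"dx": 0,"dy": 0,"dz": 0,"wx": 0,"wy": 0,"wz": 0,"fingers": 0},{"dx": 0,"dy": 0,"dz": 0,"wx": 0,"wy": 0,"wz": 0,"fingers": 0},{"dx": 0,"dy": 0,"dz": 0,"wx": 0,"wy": 0,"wz": 0,"fingers": 0},{"dx": 0,"dy": 0,"dz": 0,"wx": 0,"wy": 0,"wz": 0,"fingers": 0}]}}

```text
time: 37.25
ee_pos: [0.5198, 0.2089, 0.1987]
tool_rot: [-1.571, 0.003, 0.297]
force: [-0.3, -0.3, -0.3]
finger_gap: 0.0168
```

Run:
```python
from h import *
s=bot.read_state(); print(s["time"],s["ee_pos"].round(4),s["tool_rot"].round(3),s["finger_gap"],s["force"].round(1))
c=calibration("scene"); a=grab_frame("scene"); cv2.imwrite("pics/sc12.png",a[:,:,::-1])
for k in blobs(a.copy(),(105,150,60),(125,255,255),30): print("blue",k.reshape(-1,2).mean(0).round(),cv2.contourArea(k),rect(c,k,.1))
for k in blobs(cv2.imread("pics/sc8.png")[:,:,::-1].copy(),(10,70,90),(28,255,255),12):
    r=rect(c,k,.01)
    if .3<r[0]<.8 and -.35<r[1]<.7: print("gold",k.reshape(-1,2).mean(0).round(),cv2.contourArea(k),r)
print(proj(c,loc("blue",-.077,0,.103)))
go(loc("blue",-.062,0,.12),-73)
```

```text
37.25 [0.5198 0.2089 0.1987] [-1.571  0.003  0.297] 0.016759389753831715 [-0.3 -0.3 -0.3]
blue [419. 170.] 1434.0 [ 0.57   0.228  0.14   0.112 10.881]
gold [394. 249.] 61.5 [ 6.3900e-01  3.6000e-02  5.9000e-02  2.0000e-02 -7.1763e+01]
gold [380. 247.] 54.0 [ 6.120e-01  2.500e-02  6.000e-02  1.900e-02 -8.638e+01]
gold [370. 241.] 39.5 [ 5.8000e-01  1.7000e-02  5.7000e-02  8.0000e-03 -7.3996e+01]
gold [434. 188.] 46.5 [ 6.0300e-01  2.7500e-01  3.6000e-02  1.7000e-02 -7.3614e+01]
[393.19512389 161.54203341]
d [-0.009  0.394  0.003] w [-0.      0.0001 -0.001 ] from [0.5199 0.2089 0.1987]
```

>>> {"op": "drive_tool", "data": {"plan": [{"dx": 0,"dy": 0.1,"dz": 0,"wx": 0,"wy": 0,"wz": 0,"fingers": 0},{"dx": 0,"dy": 0.2,"dz": 0,"wx": 0,"wy": 0,"wz": 0,"fingers": 0},{"dx": 0,"dy": 0.3,"dz": 0,"wx": 0,"wy": 0,"wz": 0,"fingers": 0},{"dx": 0,"dy": 0.39,"dz": 0,"wx": 0,"wy": 0,"wz": 0,"fingers": 0},{"dx": 0,"dy": 0.42,"dz": 0,"wx": 0,"wy": 0,"wz": 0,"fingers": 0},{"dx": 0,"dy": 0.44,"dz": 0,"wx": 0,"wy": 0,"wz": 0,"fingers": 0},{"dx": 0,"dy": 0.455,"dz": 0,"wx": 0,"wy": 0,"wz": 0,"fingers": 0},{"dx": 0,"dy": 0.465,"dz": 0,"wx": 0,"wy": 0,"wz": 0,"fingers": 0}]}}

```text
time: 38.3
ee_pos: [0.5201, 0.2089, 0.1063]
tool_rot: [-1.571, 0.001, 0.297]
force: [-0.5, 0.4, 0.1]
finger_gap: 0.0006
```

>>> {"op": "drive_tool", "data": {"plan": [{"dx": 0,"dy": 0.01,"dz": 0,"wx": 0,"wy": 0,"wz": 0,"fingers": 0},{"dx": 0,"dy": 0.02,"dz": 0,"wx": 0,"wy": 0,"wz": 0,"fingers": 0}]}}

```text
time: 38.55
ee_pos: [0.5199, 0.2089, 0.1026]
tool_rot: [-1.571, 0.002, 0.297]
force: [-4.7, -0.7, 17.5]
finger_gap: 0.0005
```

>>> {"op": "drive_tool", "data": {"plan": [{"dx": 0,"dy": 0.01,"dz": 0,"wx": 0,"wy": 0,"wz": 0,"fingers": 0},{"dx": 0,"dy": 0.02,"dz": 0,"wx": 0,"wy": 0,"wz": 0,"fingers": 0}]}}

```text
time: 38.8
ee_pos: [0.52, 0.2089, 0.1019]
tool_rot: [-1.571, 0.0, 0.298]
force: [-13.7, -3.7, 40.4]
finger_gap: 0.0006
```

>>> {"op": "drive_tool", "data": {"plan": [{"dx": 0,"dy": -0.1,"dz": 0,"wx": 0,"wy": 0,"wz": 0,"fingers": 0},{"dx": 0,"dy": -0.35,"dz": 0,"wx": 0,"wy": 0,"wz": 0,"fingers": 0.5},{"dx": 0,"dy": -0.65,"dz": 0,"wx": 0,"wy": 0,"wz": 0,"fingers": 1},{"dx": 0,"dy": -0.95,"dz": 0,"wx": 0,"wy": 0,"wz": 0,"fingers": 1},{"dx": 0,"dy": -0.95,"dz": 0,"wx": 0,"wy": 0,"wz": 0,"fingers": 1},{"dx": 0,"dy": -0.95,"dz": 0,"wx": 0,"wy": 0,"wz": 0,"fingers": 1}]}}

```text
time: 39.55
ee_pos: [0.5198, 0.2089, 0.2871]
tool_rot: [-1.571, 0.004, 0.297]
force: [-0.2, -0.6, -0.2]
finger_gap: 0.0458
```

Run:
```python
from h import *
s=bot.read_state(); print(s["time"],s["ee_pos"].round(4),s["tool_rot"].round(3),s["finger_gap"],s["force"].round(1))
p=loc("green",-.05,0,.285); R1=go(p,-72); go(loc("green",.08,0,.28),-72,R0=R1,p0=p)
```

```text
39.55 [0.5198 0.2089 0.2871] [-1.571  0.004  0.297] 0.04577511739509471 [-0.2 -0.6 -0.2]
d [ 0.     0.01  -1.189] w [-0.     -0.0054 -0.0012] from [0.5198 0.2089 0.2871]
d [ 0.65   0.025 -0.   ] w [0. 0. 0.] from [ 0.5894 -0.0185  0.285 ]
```

>>> {"op": "drive_tool", "data": {"plan": [{"dx": 0,"dy": 0,"dz": -0.25,"wx": 0,"wy": 0,"wz": 0,"fingers": 1},{"dx": 0,"dy": 0,"dz": -0.5,"wx": 0,"wy": -0.005,"wz": 0,"fingers": 1},{"dx": 0,"dy": 0,"dz": -0.75,"wx": 0,"wy": -0.005,"wz": 0,"fingers": 1},{"dx": 0,"dy": 0.01,"dz": -1,"wx": 0,"wy": -0.005,"wz": 0,"fingers": 1},{"dx": 0,"dy": 0.01,"dz": -1,"wx": 0,"wy": -0.005,"wz": 0,"fingers": 1}]}}

```text
time: 40.17
ee_pos: [0.5786, 0.0145, 0.2829]
tool_rot: [-1.57, 0.008, 0.308]
force: [0.4, 1.1, 0.0]
finger_gap: 0.0912
```

>>> {"op": "drive_tool", "data": {"plan": [{"dx": 0.2,"dy": 0,"dz": -0.15,"wx": 0,"wy": 0,"wz": 0,"fingers": 1},{"dx": 0.4,"dy": 0,"dz": -0.189,"wx": 0,"wy": 0,"wz": 0,"fingers": 1},{"dx": 0.6,"dy": 0,"dz": -0.189,"wx": 0,"wy": 0,"wz": 0,"fingers": 1},{"dx": 0.65,"dy": 0,"dz": -0.189,"wx": 0,"wy": 0,"wz": 0,"fingers": 1},{"dx": 0.65,"dy": 0,"dz": -0.189,"wx": 0,"wy": 0,"wz": 0,"fingers": 1}]}}

```text
time: 40.8
ee_pos: [0.7139, 0.0232, 0.2826]
tool_rot: [-1.569, 0.007, 0.314]
force: [-0.2, 0.2, -0.0]
finger_gap: 0.0915
```

Run:
```python
from h import *
s=bot.read_state(); print(s["time"],s["ee_pos"].round(4),s["tool_rot"].round(3),s["finger_gap"],s["force"].round(1),s["joint_positions"].round(2))
go(loc("green",.08,0,.197),-72)
```

```text
40.8 [0.7139 0.0232 0.2826] [-1.569  0.007  0.314] 0.09152850436836137 [-0.2  0.2 -0. ] [-0.07  0.71  0.75 -0.    1.68 -0.39]
d [-0.003  0.428 -0.007] w [-0.0006  0.0001 -0.0021] from [0.7139 0.0232 0.2826]
```

>>> {"op": "drive_tool", "data": {"plan": [{"dx": 0,"dy": 0.12,"dz": 0,"wx": 0,"wy": 0,"wz": 0,"fingers": 1},{"dx": 0,"dy": 0.27,"dz": 0,"wx": 0,"wy": 0,"wz": 0,"fingers": 1},{"dx": 0,"dy": 0.42,"dz": 0,"wx": 0,"wy": 0,"wz": 0,"fingers": 1},{"dx": 0,"dy": 0.42,"dz": 0,"wx": 0,"wy": 0,"wz": 0,"fingers": 1}]}}

```text
time: 41.3
ee_pos: [0.7115, 0.0222, 0.1984]
tool_rot: [-1.568, 0.009, 0.313]
force: [-0.7, 0.6, 0.0]
finger_gap: 0.0918
```

>>> {"op": "drive_tool", "data": {"plan": [{"dx": -0.1,"dy": 0,"dz": 0,"wx": 0,"wy": 0,"wz": 0,"fingers": 1},{"dx": -0.2,"dy": 0,"dz": 0,"wx": 0,"wy": 0,"wz": 0,"fingers": 1},{"dx": -0.3,"dy": 0,"dz": 0,"wx": 0,"wy": 0,"wz": 0,"fingers": 1},{"dx": -0.4,"dy": 0,"dz": 0,"wx": 0,"wy": 0,"wz": 0,"fingers": 1},{"dx": -0.5,"dy": 0,"dz": 0,"wx": 0,"wy": 0,"wz": 0,"fingers": 1},{"dx": -0.6,"dy": 0,"dz": 0,"wx": 0,"wy": 0,"wz": 0,"fingers": 1},{"dx": -0.71,"dy": 0,"dz": 0,"wx": 0,"wy": 0,"wz": 0,"fingers": 1},{"dx": -0.71,"dy": 0,"dz": 0,"wx": 0,"wy": 0,"wz": 0,"fingers": 1}]}}

```text
time: 42.3
ee_pos: [0.5782, -0.0222, 0.2038]
tool_rot: [-1.572, 0.001, 0.312]
force: [-0.6, 0.5, 0.6]
finger_gap: 0.0918
```

>>> {"op": "drive_tool", "data": {"plan": [{"dx": 0,"dy": 0,"dz": 0,"wx": 0,"wy": 0,"wz": 0,"fingers": 0},{"dx": 0,"dy": 0,"dz": 0,"wx": 0,"wy": 0,"wz": 0,"fingers": 0},{"dx": 0,"dy": 0,"dz": 0,"wx": 0,"wy": 0,"wz": 0,"fingers": 0},{"dx": 0,"dy": 0,"dz": 0,"wx": 0,"wy": 0,"wz": 0,"fingers": 0},{"dx": 0,"dy": 0,"dz": 0,"wx": 0,"wy": 0,"wz": 0,"fingers": 0},{"dx": 0,"dy": 0,"dz": 0,"wx": 0,"wy": 0,"wz": 0,"fingers": 0},{"dx": 0,"dy": 0,"dz": 0,"wx": 0,"wy": 0,"wz": 0,"fingers": 0},{"dx": 0,"dy": 0,"dz": 0,"wx": 0,"wy": 0,"wz": 0,"fingers": 0}]}}

```text
time: 43.3
ee_pos: [0.5787, -0.022, 0.2018]
tool_rot: [-1.571, 0.003, 0.313]
force: [0.1, -0.4, 0.3]
finger_gap: 0.0166
```

Run:
```python
from h import *
s=bot.read_state(); print(s["time"],s["ee_pos"].round(4),s["tool_rot"].round(3),s["finger_gap"],s["force"].round(1))
for n in("scene","side"):
    c=calibration(n); a=grab_frame(n)
    for k in blobs(a.copy(),(60,150,40),(85,255,255),60): print("green",n,k.reshape(-1,2).mean(0).round(),cv2.contourArea(k),rect(c,k,.1))
go(loc("green",-.062,0,.12),-72)
```

```text
43.3 [ 0.5787 -0.022   0.2018] [-1.571  0.003  0.313] 0.0165722788204155 [ 0.1 -0.4  0.3]
green scene [387. 237.] 1782.0 [ 6.3000e-01 -2.0000e-03  1.3800e-01  1.0900e-01  1.4356e+01]
green side [274. 242.] 1425.0 [ 6.280e-01 -7.000e-03  1.440e-01  1.110e-01  2.018e+01]
d [-0.002  0.409  0.   ] w [-0.     -0.0004 -0.001 ] from [ 0.5786 -0.022   0.2018]
```

Lid is down (ajar); press it.

>>> {"op": "drive_tool", "data": {"plan": [{"dx": 0,"dy": 0.1,"dz": 0,"wx": 0,"wy": 0,"wz": 0,"fingers": 0},{"dx": 0,"dy": 0.2,"dz": 0,"wx": 0,"wy": 0,"wz": 0,"fingers": 0},{"dx": 0,"dy": 0.3,"dz": 0,"wx": 0,"wy": 0,"wz": 0,"fingers": 0},{"dx": 0,"dy": 0.4,"dz": 0,"wx": 0,"wy": 0,"wz": 0,"fingers": 0},{"dx": 0,"dy": 0.43,"dz": 0,"wx": 0,"wy": 0,"wz": 0,"fingers": 0},{"dx": 0,"dy": 0.455,"dz": 0,"wx": 0,"wy": 0,"wz": 0,"fingers": 0},{"dx": 0,"dy": 0.47,"dz": 0,"wx": 0,"wy": 0,"wz": 0,"fingers": 0},{"dx": 0,"dy": 0.48,"dz": 0,"wx": 0,"wy": 0,"wz": 0,"fingers": 0}]}}

```text
time: 44.4
ee_pos: [0.5789, -0.0221, 0.1063]
tool_rot: [-1.571, 0.002, 0.313]
force: [-0.3, 0.4, 0.6]
finger_gap: 0.0004
```

>>> {"op": "drive_tool", "data": {"plan": [{"dx": 0,"dy": 0.01,"dz": 0,"wx": 0,"wy": 0,"wz": 0,"fingers": 0},{"dx": 0,"dy": 0.02,"dz": 0,"wx": 0,"wy": 0,"wz": 0,"fingers": 0}]}}

```text
time: 44.65
ee_pos: [0.5787, -0.0221, 0.1026]
tool_rot: [-1.571, 0.002, 0.313]
force: [-5.7, 0.5, 15.6]
finger_gap: 0.0008
```

>>> {"op": "drive_tool", "data": {"plan": [{"dx": 0,"dy": 0.008,"dz": 0,"wx": 0,"wy": 0,"wz": 0,"fingers": 0},{"dx": 0,"dy": 0.016,"dz": 0,"wx": 0,"wy": 0,"wz": 0,"fingers": 0}]}}

```text
time: 44.9
ee_pos: [0.5789, -0.0222, 0.1022]
tool_rot: [-1.572, 0.001, 0.313]
force: [-11.5, 0.6, 32.0]
finger_gap: 0.0005
```

>>> {"op": "drive_tool", "data": {"plan": [{"dx": 0,"dy": -0.1,"dz": 0,"wx": 0,"wy": 0,"wz": 0,"fingers": 0},{"dx": 0,"dy": -0.35,"dz": 0,"wx": 0,"wy": 0,"wz": 0,"fingers": 0.5},{"dx": 0,"dy": -0.65,"dz": 0,"wx": 0,"wy": 0,"wz": 0,"fingers": 0.5},{"dx": -0.3,"dy": -0.95,"dz": 0,"wx": 0,"wy": 0,"wz": 0,"fingers": 0.5},{"dx": -0.6,"dy": -1,"dz": 0,"wx": 0,"wy": 0,"wz": 0,"fingers": 0.5},{"dx": -0.8,"dy": -1,"dz": 0,"wx": 0,"wy": 0,"wz": 0,"fingers": 0.5},{"dx": -0.8,"dy": -1,"dz": 0,"wx": 0,"wy": 0,"wz": 0,"fingers": 0.5}]}}

```text
time: 45.78
ee_pos: [0.4243, -0.0717, 0.3002]
tool_rot: [-1.572, 0.002, 0.311]
force: [0.7, 0.2, -0.0]
finger_gap: 0.0458
```

Run:
```python
from h import *
s=bot.read_state(); print(s["time"],s["ee_pos"].round(4),s["finger_gap"],s["force"].round(1))
a=grab_frame("scene"); b=grab_frame("side"); bars("scene")
cv2.imwrite("pics/v13.png",np.vstack([np.hstack([cv2.resize(a[60:300,350:540],(400,300)),cv2.resize(b[180:460,120:400],(400,300))]),np.hstack([cv2.resize(a[220:400,180:420],(400,300)),cv2.resize(a,(400,300))])])[:,:,::-1])
```

```text
45.775 [ 0.4243 -0.0717  0.3002] 0.045753293871249115 [ 0.7  0.2 -0. ]
whole [ 8.270e-01 -5.040e-01  9.900e-02  2.600e-02  4.064e+01]
```

View pics/v13.png

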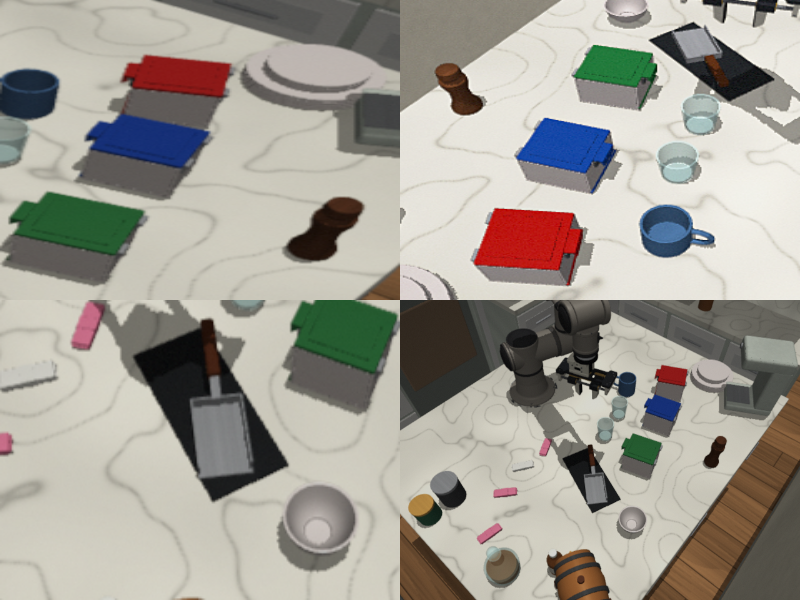

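Run:
```python
from h import *
for n in("scene","side"):
    c=calibration(n); a=grab_frame(n)
    for nm,lo,hi in (("g",(60,150,40),(85,255,255)),("b",(105,150,60),(125,255,255)),("r",(0,180,60),(8,255,255))):
        for k in blobs(a.copy(),lo,hi,700): print(n,nm,rect(c,k,.103))
    # front tab px: predicted end for shut vs ajar, green
    for q in("green","blue","red"): print(q,proj(c,loc(q,-.077,0,.103)).round(1),proj(c,loc(q,-.077,0,.114)).round(1))
```

```text
scene g [ 6.330e-01 -7.000e-03  1.320e-01  1.070e-01  1.722e+01]
scene b [ 0.572  0.219  0.133  0.109 15.054]
scene r [ 0.493  0.41   0.133  0.11  26.221]
green [356.6 226.5] [356.9 223.7]
blue [393.2 161.5] [393.7 158.6]
red [409.5 114.3] [410.1 111.3]
side g [ 6.2300e-01 -2.0000e-03  1.4200e-01  1.0900e-01  1.7564e+01]
side b [ 0.557  0.244  0.147  0.146 14.387]
side r [ 0.48   0.427  0.14   0.133 26.041]
green [297.8 243.9] [297.7 241.3]
blue [265.5 320.1] [265.1 317.6]
red [243.9 402.3] [243.3 400.3]
```

```bash
python3 -c "
from cell import workorder
print(workorder.hand_in())"
```

```text
the job is handed in; nothing more can be done
None
```

I finished the job and handed it in at about 46 s on the robot's clock. No verdict came back.

- **Shortbread:** I carried the two fingers level to the blue keeper, tipped them in, and laid the empty server flat on the slate. The pictures show the pan empty and no shortbread on the counter. Only one finger could be seen clearly inside the keeper; I took the other to be underneath or beside it and did not see it directly.
- **Chocolate bars:** I found two bars and put both in the red keeper, and a picture shows them stacked inside. The last picture shows no bars left on the counter.
- **Lids:** I pulled all three over and pressed them down with 32–40 N. The fingertips stopped at rim height (0.102 m). In the last scene picture all three lids measure about the same length (132–133 mm); the green one read 138 mm while ajar. The side picture's lid sizes were less consistent and settled nothing.
- **Glasses and mug:** they still stand upright and look to be where they began. The arm ended clear of everything at a height of 0.30 m.

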